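# Oil and free a seized locknut on an adjusting rod

### The arm

A 6-joint arm with a two-finger parallel gripper is mounted at the origin on a cart in front of the work surface, level with it; the furniture and walls round the work are solid. World frame = base frame: x ahead of the robot, y to its left, z up, the work surface at z = 0. Lengths are in mm, angles in rad, forces in N, time in s.
With the tool pointing down it reaches from about 350 to 975 mm from the base axis. Payload 7.1 kg.
Tool frame: the origin (TCP) lies on the front face of the gripper's body, between the roots of the fingers; the fingertips stand 80 mm ahead of it and the grasp point (between the pads) lies 61 mm ahead of it (env.tips_ahead is the distance from the TCP to the fingertips, in mm); z points along the fingers, y is the direction in which the jaws open and shut (so a half turn about z gives the same grasp; the last joint's range is limited). The gripper opens to 88 mm and grips with 3 to 60 N. Pads are 20 mm wide; open, the fingers measure 115 mm over their backs; the gripper's body (75 mm by 178 mm) begins 61 mm behind the grasp point.
Start: joints at [-1.168, 0.423, 1.63, -0, 1.089, -0.019], TCP at [255.892, -570.197, 302.675] pointing down, gripper open.
Joint ranges: [-3, 3], [-0.9, 2.11], [0.09, 2.58], [-1.31, 4.45], [0.11, 2.69], [-2.54, 2.54]. Speed limits (rad/s): [2.39, 2.39, 3.01, 3.14, 3.14, 3.14].

### API

Orientations are given as a unit quaternion [x, y, z, w].
In Python, from station import env, set_gripper, viewer, workorder gives the robot as it stands. Calls block until the motion is done:
- env.reach(position, orientation): joint-space move of the TCP to a pose.
- env.move_l(position, rot=None, rate=150, f_stop=None): straight line of the TCP; rot=None keeps the orientation; rate is the mean speed in mm/s. With f_stop (N) it stops when the force on the tool has changed by that much, and returns True; else False.
- env.move_joints(angles): joint-space move.
- set_gripper(opening): finger opening in mm; the grip force is fixed at half the most; returns when the fingers have stopped.
- env.hold(seconds).
- env.ik(position, orientation): joint angles nearest the present ones, or None.
- env.read_state(): the state.
- viewer.camera(name): name is "scene" or "top" or "wrist"; returns the picture (384x512x3 uint8, blue, green, red); there is no depth.
- viewer.camera_params(name): a dict with "fx", "fy", "cx", "cy" (pixels), "pose" (4x4, takes a point from camera to world coordinates); the wrist camera has in their place "tool_from_camera" (4x4, takes a point from camera to tool coordinates, whose origin is the TCP and whose axes are the flange's). Camera axes: x right, y up, looking along -z (the intrinsics and any distortion apply to the point x, -y, -z); pixel columns grow to the right and rows downward; lengths in mm; the calibration is good to about 2 mm. The wrist camera is an equidistant fisheye: a pixel r from the principal point sees the ray r / f radians off the axis. A picture is of the moment at which its call begins: read the wrist's pose just before it. camera_params takes no time and is no camera call.
A pose or a line that the arm cannot do raises env.IKError and nothing moves.
- workorder.sign_off(): hands the job in, once; it reports no verdict.
The state is a dict: "time_s": time; "qpos": joint angles; "dq": joint speeds; "tau": joint torques, N m; "tool_pos": TCP position; "orientation": TCP orientation; "force": force on the tool from outside, world axes, zero at the start; "wrist_torque": the same for the moment, N m; "width": finger opening in mm.
Only numpy, scipy, OpenCV 4.12 (cv2) and the standard library are available. Lean on these libraries where they do the work, as an engineer would, in place of code of your own. Each camera call takes 0.05 s, during which the arm holds its last target.

### The job

The locknut on the pusher's adjusting rod, held in the stand, has seized. Take the flat brush out of its sloping rest, dip its bristles in the oiler's sprung dish and press the dish right down so that it wets them, dab them lightly on the middle of the bare thread beside the locknut, and put the brush back in its rest just as it stood. Only then squeeze the two spanners on the rod together, both at once, until their handles lie side by side, so that the nut breaks loose without the tube being wound round with it; then let go. Do not disturb the tape roll, bottle and spring clamp standing close by.

Things in the scene. Friction and masses are not known exactly. Their poses are not given: they have to be found in the camera images.
- brush: the loose flat brush, 178 x 34 x 11 mm, 40 g. Its y axis runs from the bristles to the handle's end, x across its width, z through its thickness; origin mid-length on one flat face (other face at z = 11 mm). Solid as 34 x 11 mm all along the handle (the wood looks narrower). It stands in the rest at a slope, bristles down
- brush_mid (a point): centre of the brush; axes as the brush. Bristle ends 89 mm away along -y, handle's end 89 mm along +y. In the rest the upper 80 mm of handle stands clear on all sides: grip it across its 11 mm thickness about 65 mm up from here, with the fingers pointing along the brush
- brush_tip (a point): middle of the bristle ends (bristles 32 mm wide, 7 mm thick; stiff)
- rest: fixed brush rest, foot 95 x 80 x 7 mm; origin under the foot. A steel channel rises along (-0.573, 0, 0.820) of its axes (35 degrees from vertical, top towards -x), its floor facing (0.820, 0, 0.573). Channel 42.5 mm wide inside, side lips 9 mm high, 98 mm long, with a toe plate below on which the bristles stand
- rest_seat (a point): where brush_mid belongs when the brush stands in the rest (brush y up the channel, brush z out of its floor, brush x along the rest's y)
- rest_toe (a point): where brush_tip belongs when the brush stands in the rest
- oiler: fixed plunger can (oiler), round, 98 mm diameter, body 70 mm high with a neck to 77 mm; origin under its centre, z up. On top, 22 mm clear of the body, is its open dish
- dish (a joint): travel of the oiler's sprung round dish, m: 0 = up, 0.012 = right down; it needs about 1.5 N to start and 4.5 N to reach the bottom, and springs back
- dish_floor (a point): centre of the dish's inner floor, 95 mm above the worktop when up; the dish is open above, 64 mm over its rim, 60 mm inside at the rim and 48 mm at the floor, rim 13 mm above this point
- stand: fixed stand, base plate 80 x 205 x 10 mm; origin under its centre. The rod lies along its y axis, 70 mm up, between clevises at y = +-78 mm (30 mm wide in y, top 85 mm up). From -y: clevis, tube with hexagon end, locknut (y = 2.5 to 11.5 mm), bare thread of 10 mm diameter (y = 12 to 59 mm), clevis
- thread (a point): top of the bare thread at the middle of its length, 36 mm along y from the stand's centre, 75 mm above the worktop
- rod_axis (a point): point on the rod's axis midway between the planes of the two spanners (1.5 mm along y from the stand's centre), 70 mm up
- tube (a joint): rad: lean of the tube's spanner from straight up, positive towards the stand's -x; the tube turns with it about the rod's axis, with light friction (0.25 N m). Its start differs each time
- locknut (a joint): rad: angle from the tube's spanner on to the nut's spanner (which thus leans tube + locknut from straight up, towards the stand's -x); 0 = side by side. The nut is stiff on the tube (0.55 N m): pushed alone it drags the tube round. Its start differs each time
- tube_spanner (a point): point on the shank of the spanner on the tube, 95 mm from the rod's axis; shank 10.5 mm wide, 4.5 mm thick along the rod, reaching to 135 mm from the axis, where it ends in a ring of 18 mm; the jaw end reaches to 30 mm from the axis
- nut_spanner (a point): the same point on the like spanner on the locknut, whose plane lies 11 mm further along the stand's +y
- tape_roll: bystander: roll of brown tape lying flat, 108 mm diameter, 48 mm high; origin under its centre
- tea_jar: bystander: bottle standing upright, 64 mm diameter, 176 mm high; origin under its centre
- spring_clamp: bystander: black spring clamp lying flat, 44 x 103 x 20 mm, long along its y; origin under its centre

How it is judged:
By the outcome, as a careful person would: the job done as asked, in the order asked, and still so for the second after the job is handed in, with the robot touching nothing.
It also fails if it takes over 72 s, if anything falls off the work surface, if the arm or the gripper's body presses on something with over 40 N, if the wrist force passes 120 N, or if a joint passes its speed limit or range.

## Working session

There is one attempt and no reset: what is moved stays moved. The work goes in short steps, each a Python script; the robot and the scene stay as the last script left them, time stands still between calls to the robot, and variables do not carry over. Pictures are saved under pics/ and viewed, and the job is handed in when it is done.

```bash
ls; mkdir -p pics
python3 - <<'E'
from station import env, viewer
import cv2,numpy as np
np.set_printoptions(precision=4,suppress=True)
for n in ("scene","top","wrist"):
    cv2.imwrite(f"pics/{n}0.png",viewer.camera(n)); print(n,viewer.camera_params(n))
print(env.read_state())
E
```

```text
pics
scene {'fx': 443.1196314099259, 'fy': 443.1196314099259, 'cx': 259.74489040979586, 'cy': 192.48101510693445, 'pose': array([[    0.8769,     0.2084,    -0.4331,  -240.8123],
       [   -0.4806,     0.3771,    -0.7917, -1334.4602],
       [   -0.0017,     0.9024,     0.4309,   847.8991],
       [    0.    ,     0.    ,     0.    ,     1.    ]])}
top {'fx': 450.53292170546564, 'fy': 450.53292170546564, 'cx': 258.881622963343, 'cy': 189.35141658628385, 'pose': array([[   0.004 ,    0.9912,   -0.1322,  315.5742],
       [  -1.    ,    0.0043,    0.0023,  -28.6136],
       [   0.0028,    0.1322,    0.9912, 1363.4761],
       [   0.    ,    0.    ,    0.    ,    1.    ]])}
wrist {'fx': 297.3186396354542, 'fy': 297.3186396354542, 'cx': 256.0678073258355, 'cy': 189.52358076362978, 'tool_from_camera': array([[ -0.0014,   0.9573,   0.2892,  77.8567],
       [  1.    ,   0.0012,   0.0006,   0.2163],
       [  0.0002,   0.2892,  -0.9573, -82.6477],
       [  0.    ,   0.    ,   0.    ,   1.    ]])}
{'time_s': 0.15, 'qpos': array([-1.168 ,  0.4237,  1.6305,  0.    ,  1.0886, -0.019 ]), 'dq': array([ 0.0008, -0.0023, -0.0029, -0.0005, -0.0005,  0.0009]), 'tau': array([ -0.0004, -54.4984, -27.392 ,   0.0644,   0.0203,  -0.0001]), 'tool_pos': array([ 255.7917, -569.9021,  302.0913]), 'orientation': array([ 0.9778,  0.2094, -0.0001, -0.0006]), 'force': array([ 0.3177, -0.1421,  0.0808]), 'wrist_torque': array([0.006 , 0.0006, 0.0157]), 'width': 87.63114069083939}
```

Run:
```python
import cv2
for n in ("scene","top"):
    im=cv2.imread(f"pics/{n}0.png"); cv2.imwrite(f"pics/{n}0b.png",cv2.resize(im,(800,600),interpolation=cv2.INTER_CUBIC))
```

```text
(no output)
```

View pics/scene0b.png

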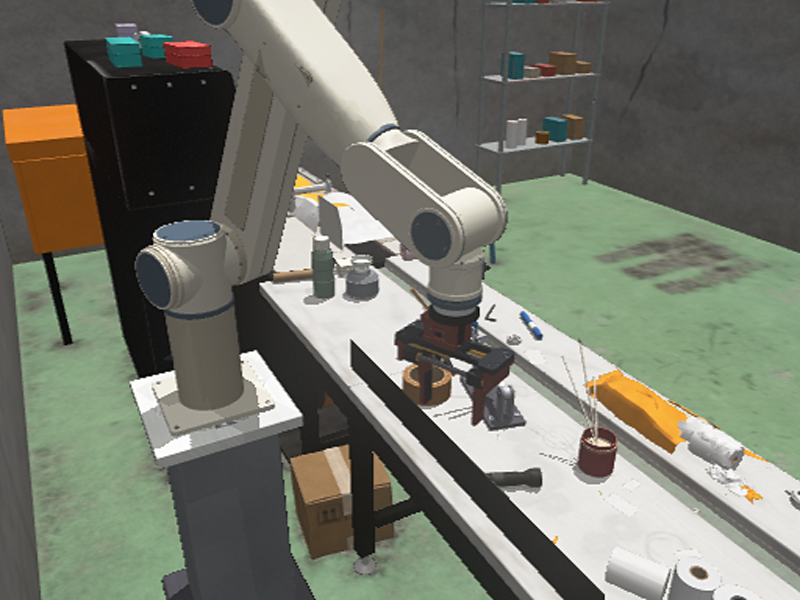

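View pics/top0b.png

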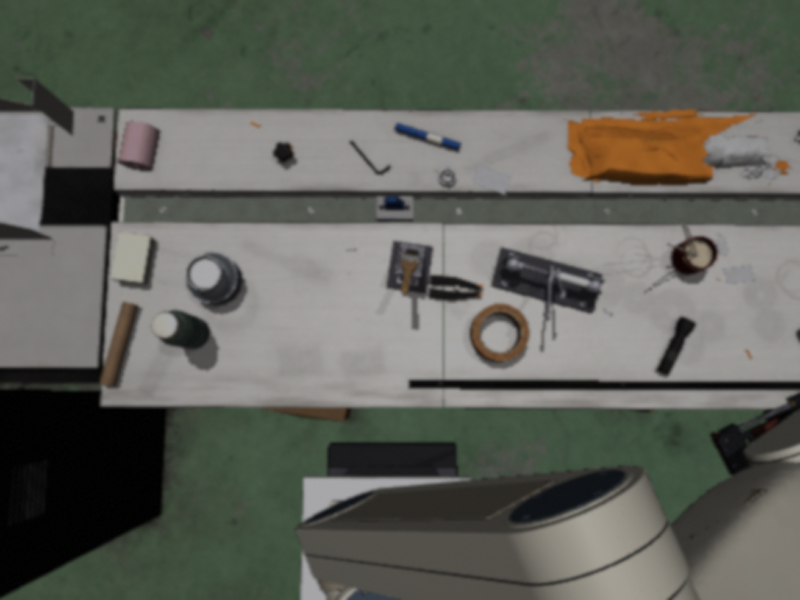

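View pics/wrist0.png

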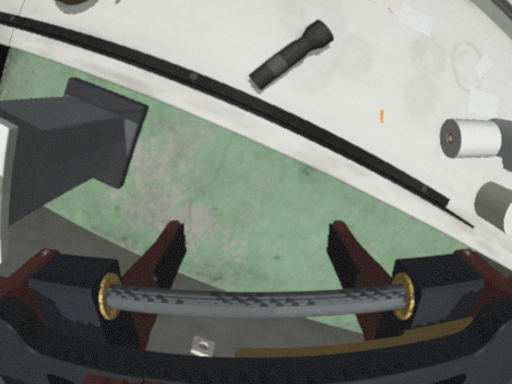

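The top view (800x600 scaling) shows the oiler at (213,278), bottle at (180,328), rest and brush at (410,265), clamp at (455,288), tape at (500,333) and the stand at (548,280). In that view the spanners point toward the robot. First I'll get rough positions from these pixels.

```bash
cat > h.py <<'E'
import numpy as np, cv2
from scipy.spatial.transform import Rotation as R
from scipy.optimize import least_squares
np.set_printoptions(precision=3,suppress=True)
def ray(P,u,v,T=None):
    """origin, unit dir in world; T = tool pose 4x4 for wrist"""
    if T is None:
        d=np.array([(u-P['cx'])/P['fx'],-(v-P['cy'])/P['fy'],-1]); M=P['pose']
    else:
        a,b=(u-P['cx'])/P['fx'],(v-P['cy'])/P['fy']; r=np.hypot(a,b)
        s=np.sin(r)/r if r>1e-9 else 1
        d=np.array([a*s,-b*s,-np.cos(r)]); M=T@P['tool_from_camera']
    d=M[:3,:3]@d; return M[:3,3],d/np.linalg.norm(d)
def onz(o,d,z): return o+d*(z-o[2])/d[2]
def tri(rays):
    A=sum(np.eye(3)-np.outer(d,d) for o,d in rays); b=sum((np.eye(3)-np.outer(d,d))@o for o,d in rays)
    x=np.linalg.solve(A,b); return x,[np.linalg.norm((np.eye(3)-np.outer(d,d))@(x-o)) for o,d in rays]
def proj(P,X,T=None):
    M=P['pose'] if T is None else T@P['tool_from_camera']
    c=M[:3,:3].T@(np.asarray(X,float)-M[:3,3])
    if T is None: return np.array([P['cx']-P['fx']*c[0]/c[2],P['cy']+P['fy']*c[1]/c[2]])
    th=np.arctan2(np.hypot(c[0],c[1]),-c[2]); h=np.hypot(c[0],c[1])+1e-12
    return np.array([P['cx']+P['fx']*th*c[0]/h,P['cy']-P['fy']*th*c[1]/h])
def Tst(s):
    T=np.eye(4);T[:3,:3]=R.from_quat(s['orientation']).as_matrix();T[:3,3]=s['tool_pos'];return T
E
python3 - <<'E'
from h import *; from station import viewer
P=viewer.camera_params('top'); k=512/800
for n,u,v,z in [('oilerdish',207,274,108),('jartop',167,326,176),('restfoot',410,267,7),('clamp',455,288,10),('tape',500,332,48),('stand',548,280,10),('stL',500,262,10),('stR',600,295,10),('blue',395,205,20),('railtopL',410,384,0),('shelfedge',440,192,0),('cup',693,254,60),('torch',675,345,20),('spA',549,322,150),('spB',544,350,150),('brushtop',410,250,100),('brushlow',404,290,0)]:
    print(n,onz(*ray(P,u*k,v*k),z))
im=cv2.imread('pics/top0.png')[130:240,230:400]; cv2.imwrite('pics/t1.png',cv2.resize(im,None,fx=4.7,fy=4.7,interpolation=cv2.INTER_CUBIC))
E
```

```text
oilerdish [521.297 325.223 108.   ]
jartop [420.815 369.97  176.   ]
restfoot [553.468 -42.233   7.   ]
clamp [ 511.943 -129.761   10.   ]
tape [ 423.525 -210.771   48.   ]
stand [ 528.472 -310.925   10.   ]
stL [ 563.634 -217.945   10.   ]
stR [ 499.446 -411.266   10.   ]
blue [674.265 -12.354  20.   ]
railtopL [326.587 -42.976   0.   ]
shelfedge [ 706.632 -101.664    0.   ]
cup [ 571.42  -575.146   60.   ]
torch [ 402.352 -548.62    20.   ]
spA [ 432.862 -281.764  150.   ]
spB [ 384.407 -272.026  150.   ]
brushtop [568.658 -41.207 100.   ]
brushlow [509.003 -30.701   0.   ]
```

View pics/t1.png

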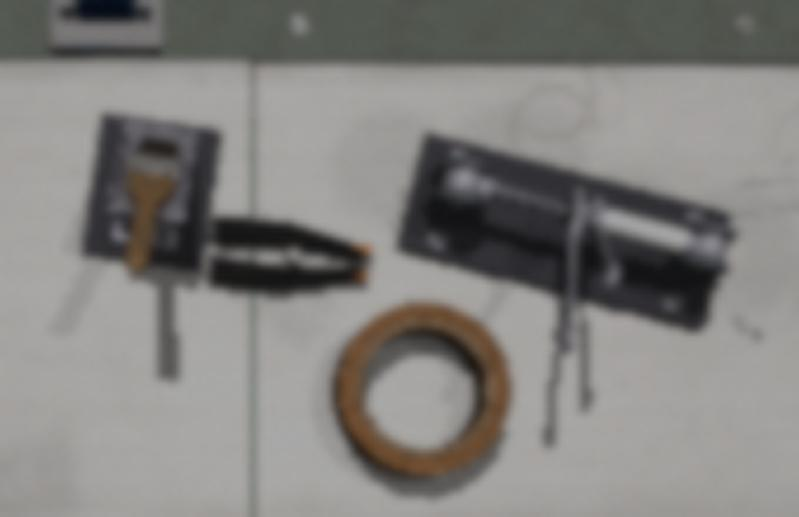

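```bash
cat > look.py <<'E'
import sys,json
from h import *; from station import env,viewer
def shot(name):
    s=env.read_state(); im=viewer.camera('wrist'); cv2.imwrite(f'pics/{name}.png',im)
    cv2.imwrite(f'pics/{name}_b.png',cv2.resize(im,(800,600),interpolation=cv2.INTER_CUBIC))
    np.save(f'pics/{name}.npy',Tst(s)); print(name,s['time_s'],s['tool_pos'])
E
python3 - <<'E'
from look import *
q=[1,0,0,0]
for p in ([350,-290,330],[350,-60,330]):
    print(env.ik(p,q))
env.reach([350,-290,330],q); shot('w1')
env.reach([350,-60,330],q); shot('w2')
print(env.read_state()['time_s'])
E
```

```text
[-0.718  0.132  1.966 -0.     1.044  0.853]
[-0.203 -0.038  2.148 -0.     1.032  1.368]
w1 1.2917 [ 350.23  -290.653  330.171]
w2 2.2583 [350.619 -60.693 330.185]
2.3083
```

View pics/w1_b.png

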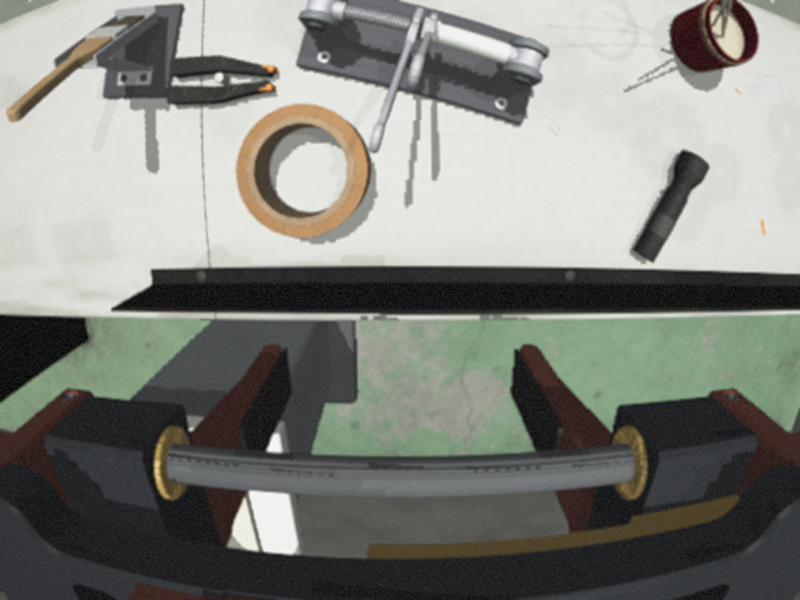

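View pics/w2_b.png

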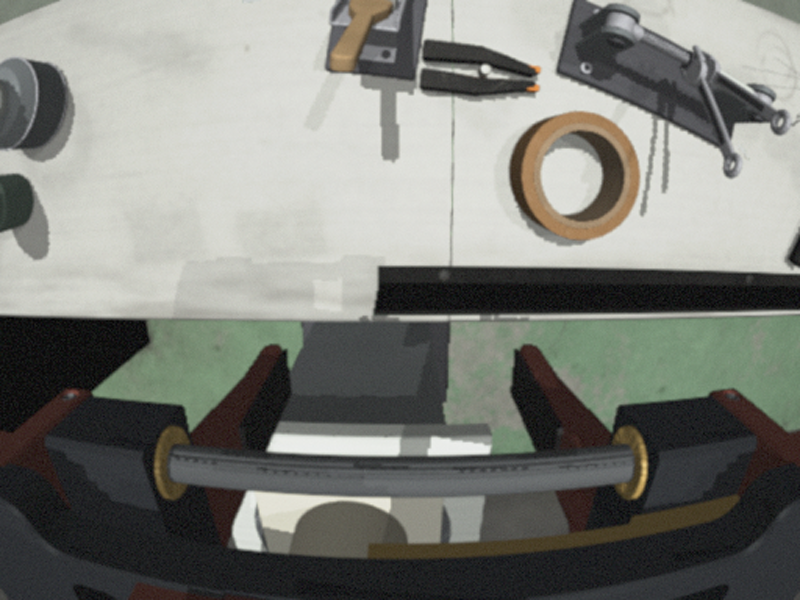

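Both views are clear. In w1 the brush handle end is at (15,112), the tape roll at (303,172), and one spanner ring at (377,140). w2 shows both rings, at (732,163) and (780,120). I need views further forward, including one over the oiler.

Run:
```python
from look import *
q=[1,0,0,0]
env.reach([450,300,330],q); shot('w3')
env.reach([440,-60,330],q); shot('w4')
env.reach([440,-250,330],q); shot('w5')
print(env.read_state()['time_s'])
```

```text
w3 3.7 [450.211 298.906 329.889]
w4 5.1 [440.275 -59.619 330.129]
w5 5.9333 [ 440.026 -249.014  329.693]
5.9833
```

View pics/w3_b.png

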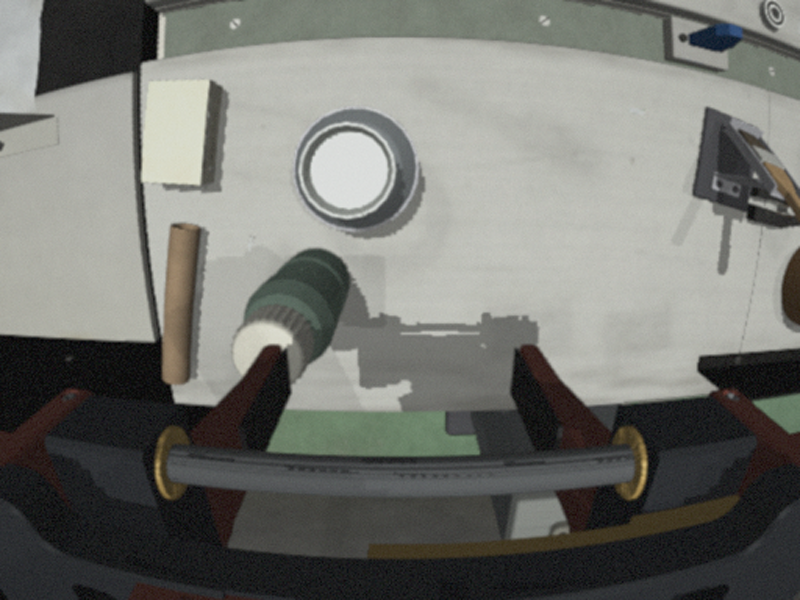

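View pics/w4_b.png

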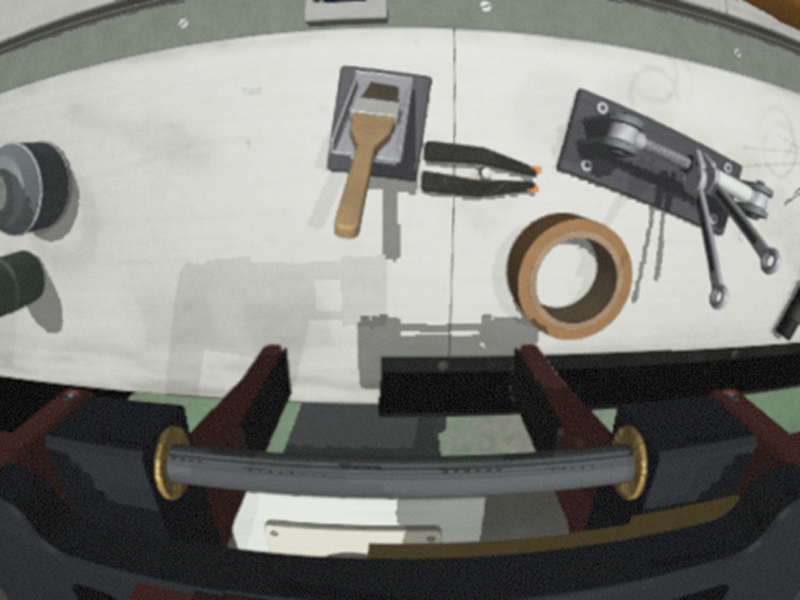

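View pics/w5_b.png

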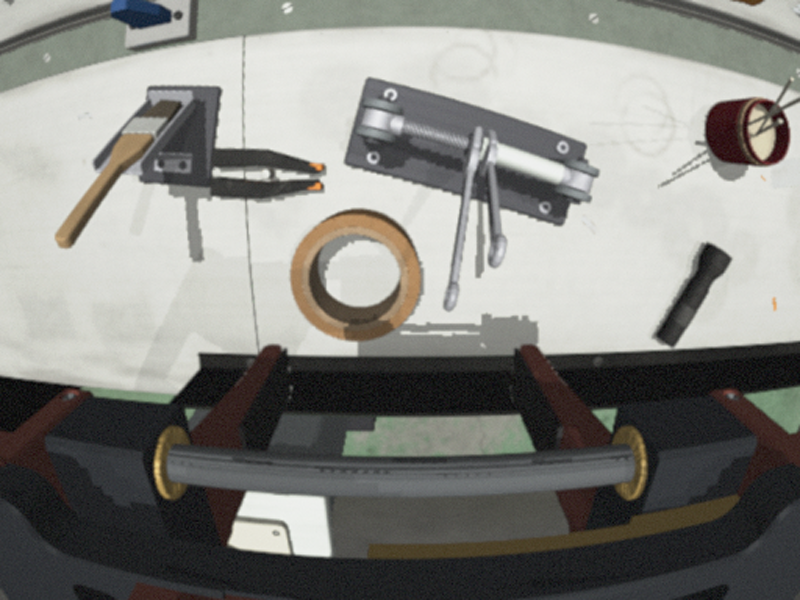

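The new views show everything needed: the rest foot corners, the brush end at (347,230) in w4 and (66,240) in w5, the stand plate corners, both spanner rings at (449,300) and (497,255) in w5, and the dish at (348,170) in w3. I'll crop for finer pixel positions.

Run:
```python
import cv2
def crop(n,x0,y0,w,h,f,out):
    im=cv2.imread(f'pics/{n}.png')[y0:y0+h,x0:x0+w]; im=cv2.resize(im,None,fx=f,fy=f,interpolation=cv2.INTER_CUBIC)
    for k in range(0,w,20): cv2.putText(im,str(x0+k),(k*f,8),0,.3,(0,0,255),1); cv2.line(im,(k*f,10),(k*f,16),(0,0,255),1)
    for k in range(0,h,20): cv2.putText(im,str(y0+k),(0,k*f+4),0,.3,(0,0,255),1); cv2.line(im,(20,k*f),(26,k*f),(0,0,255),1)
    cv2.imwrite(f'pics/{out}.png',im)
crop('w4',195,30,100,130,4,'c4r'); crop('w5',30,45,125,120,5,'c5r')
crop('w5',215,40,170,160,4,'c5s'); crop('w4',350,50,150,150,4,'c4s')
```

```text
(no output)
```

View pics/c4r.png

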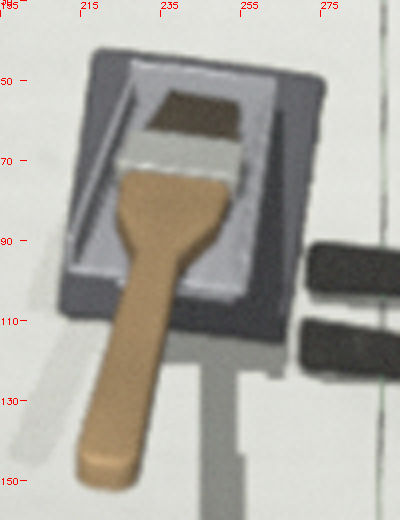

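View pics/c5r.png

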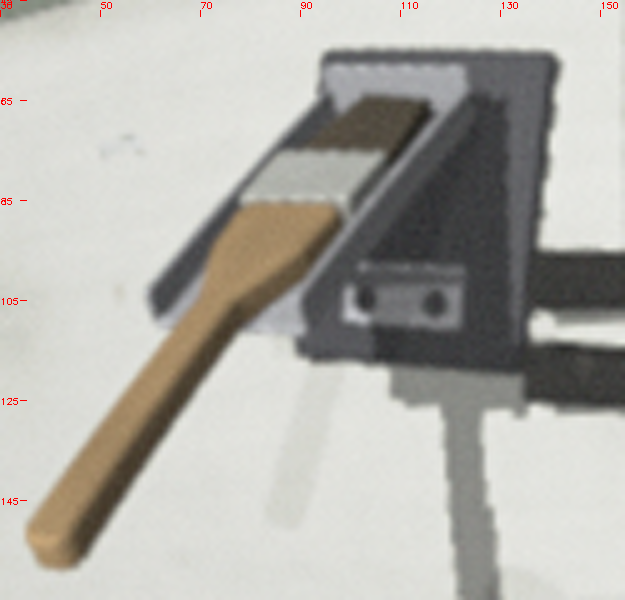

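View pics/c5s.png

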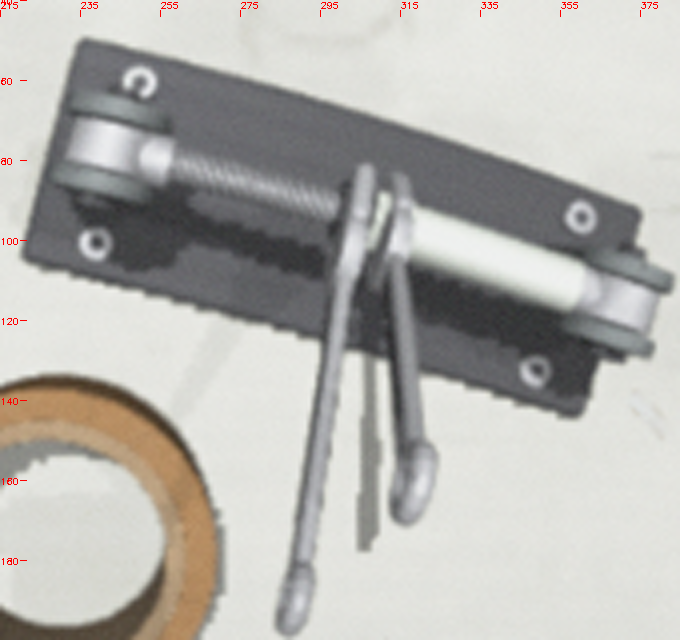

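View pics/c4s.png

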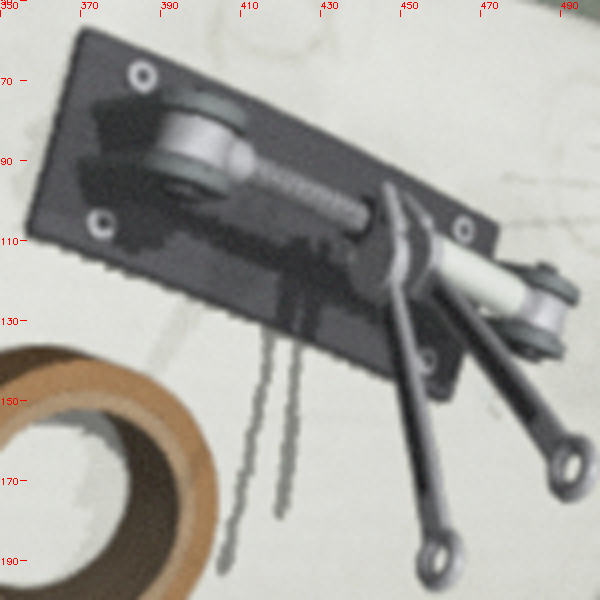

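```bash
cat > meas.py <<'E'
from h import *; from station import viewer
P=viewer.camera_params('wrist'); T={n:np.load(f'pics/{n}.npy') for n in('w1','w2','w3','w4','w5')}
def w(n,p): return ray(P,p[0],p[1],T[n])
def fitrect(px,z,L,W,name):
    # px: view->4 corners (far-left(+x,+y), far-right, near-right, near-left)
    out=[]
    for n,c in px.items():
        Q=np.array([onz(*w(n,p),z)[:2] for p in c]); 
        yax=(Q[0]-Q[1]+Q[3]-Q[2])/2; xax=(Q[0]-Q[3]+Q[1]-Q[2])/2
        print(name,n,'c',Q.mean(0),'Ly',np.linalg.norm(yax),'Lx',np.linalg.norm(xax),'yaw',np.degrees(np.arctan2(-yax[0],yax[1])),np.degrees(np.arctan2(xax[1],xax[0])))
        out.append(Q.mean(0))
    return np.mean(out,0)
rc=fitrect({'w4':[(218.75,42.5),(276.2,49.5),(266.2,115.7),(210,108)],'w5':[(95,55),(141.4,56),(134.4,119),(89.6,116.4)]},7,0,0,'rest')
sc=fitrect({'w4':[(370.75,57),(474.5,107),(461.2,150),(357,109.2)],'w5':[(235.5,49.5),(375,93),(360,144),(220.5,104.5)]},10,0,0,'stand')
print(rc,sc)
print('brush end',tri([w('w4',(222,144.2)),w('w5',(40.4,154))]))
print('nut ring',tri([w('w4',(460,190)),w('w5',(288.75,190))]))
print('tube ring',tri([w('w4',(493,166.7)),w('w5',(318.5,161.7))]))
E
python3 meas.py
python3 - <<'E'
import cv2
im=cv2.imread('pics/w3.png')[60:155,180:280];im=cv2.resize(im,None,fx=6,fy=6,interpolation=cv2.INTER_CUBIC);cv2.imwrite('pics/c3o.png',im)
E
```

```text
rest w4 c [551.419 -42.353] Ly 77.47915613665815 Lx 91.94175220285938 yaw -8.241792346318055 -8.08694455654413
rest w5 c [551.513 -43.693] Ly 77.60349285637896 Lx 92.28756602655218 yaw -8.053200692242667 -8.204391423936336
stand w4 c [ 525.754 -307.621] Ly 201.09914539629753 Lx 77.47075183875782 yaw -14.74346725668387 -15.534619336934604
stand w5 c [ 526.75  -309.245] Ly 201.32944365781063 Lx 77.06198305172448 yaw -15.088690325688852 -15.053987116188697
[551.466 -43.023] [ 526.252 -308.433]
brush end (array([483.016, -32.113, 168.711]), [np.float64(0.9532626215185908), np.float64(0.9532626215186044)])
nut ring (array([ 440.401, -279.027,  157.044]), [np.float64(0.014023085054526858), np.float64(0.014023085054422485)])
tube ring (array([ 472.366, -299.363,  183.16 ]), [np.float64(0.4730292830742708), np.float64(0.47302928307431436)])
```

View pics/c3o.png

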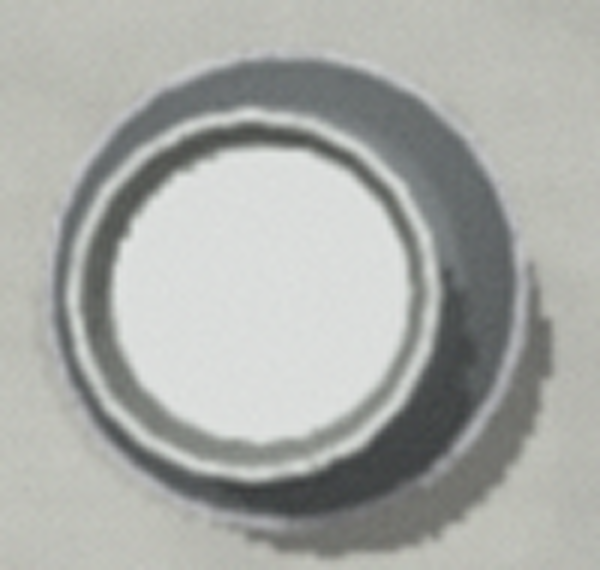

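```bash
cat >> meas.py <<'E'
print('---')
def c(n,x,y,f,x0,y0): return w(n,((x+.5)/f-.5+x0,(y+.5)/f-.5+y0))
print('rim',onz(*c('w3',253,294.5,6,180,60),108),'floor',onz(*c('w3',261,293,6,180,60),95),'body',onz(*c('w3',287.5,289,6,180,60),70))
for a,b in (((65,294),(441,294)),((253,107),(253,482))): print('rim dia',np.linalg.norm(onz(*c('w3',*a,6,180,60),108)-onz(*c('w3',*b,6,180,60),108)))
print('stand corners tri')
for a,b in (((83,28),(82,38)),((498,228),(640,212)),((445,400),(580,416)),((28,237),(22,258))):
    print(tri([c('w4',*a,4,350,50),c('w5',*b,4,215,40)]))
print('rest corners tri')
for a,b in (((95,50),(325,50)),((325,78),(557,55)),((285,343),(522,370)),((60,312),(298,357))):
    print(tri([c('w4',*a,4,195,30),c('w5',*b,5,30,45)]))
print('brush end',tri([c('w4',108,457,4,195,30),c('w5',52,544,5,30,45)]))
print('nutring',tri([c('w4',440,560,4,350,50),c('w5',295,600,4,215,40)]))
print('tubering',tri([c('w4',572,467,4,350,50),c('w5',414,487,4,215,40)]))
E
python3 meas.py | sed -n '/---/,$p'
```

```text
---
rim [522.128 332.766 108.   ] floor [522.099 332.824  95.   ] body [522.27  330.483  70.   ]
rim dia 64.46911454642658
rim dia 64.55590659674863
stand corners tri
(array([ 591.274, -221.479,    5.257]), [np.float64(0.5188486024442316), np.float64(0.518848602444384)])
(array([ 537.685, -416.165,    8.601]), [np.float64(0.3805902149854787), np.float64(0.3805902149855018)])
(array([ 463.258, -398.445,    3.452]), [np.float64(0.03861141100588904), np.float64(0.03861141100581438)])
(array([ 514.835, -200.961,    7.395]), [np.float64(1.1745404807809008), np.float64(1.1745404807808255)])
rest corners tri
(array([604.   ,  -9.407,   4.176]), [np.float64(0.5283778517686125), np.float64(0.5283778517684764)])
(array([592.444, -87.099,   4.274]), [np.float64(0.12156818366871713), np.float64(0.12156818366880506)])
(array([501.006, -73.671,   4.411]), [np.float64(0.49703290037692904), np.float64(0.4970329003770374)])
(array([511.734,   3.056,   5.116]), [np.float64(0.39895292173910835), np.float64(0.3989529217391097)])
brush end (array([483.511, -31.833, 168.947]), [np.float64(0.7707276049387957), np.float64(0.7707276049386369)])
nutring (array([ 440.665, -278.721,  156.637]), [np.float64(0.04637179701406771), np.float64(0.04637179701402369)])
tubering (array([ 472.568, -299.133,  182.735]), [np.float64(0.4994454454465152), np.float64(0.4994454454464945)])
```

Run:
```python
from h import *; from station import viewer,env
P=viewer.camera_params('top'); im=cv2.imread('pics/top0.png')
g=cv2.cvtColor(im,cv2.COLOR_BGR2GRAY)
# dish white blob
c=g[155:200,112:160]; m=(c>188).astype(np.uint8); n,l,s,ce=cv2.connectedComponentsWithStats(m); i=1+np.argmax(s[1:,4]); print(s[i],ce[i]+[112,155])
print('dish top', onz(*ray(P,*(ce[i]+[112,155])),97))
m=(g[155:205,310:395]<95).astype(np.uint8); m=cv2.morphologyEx(m,cv2.MORPH_CLOSE,np.ones((9,9))); n,l,s,ce=cv2.connectedComponentsWithStats(m); i=1+np.argmax(s[1:,4])
ct,_=cv2.findContours((l==i).astype(np.uint8),0,2); r=cv2.minAreaRect(ct[0]); b=cv2.boxPoints(r)+[310,155]; Q=np.array([onz(*ray(P,*p),10)[:2] for p in b]); print('stand top',Q.tolist(),Q.mean(0))
# IK
yaw=np.radians(-8.15); rx=np.array([np.cos(yaw),np.sin(yaw),0]); ry=np.array([-np.sin(yaw),np.cos(yaw),0])
z=np.array([0,0,1]); by=-.573*rx+.82*z; bz=.82*rx+.573*z
E=np.array([483.3,-32,168.8]); G=E-24*by-5.5*bz; print('G',G)
for sg in (1,-1):
    Rm=np.column_stack([np.cross(sg*bz,-by),sg*bz,-by]); q=R.from_matrix(Rm).as_quat()
    for d in (61,160): print(sg,d,env.ik(G+d*by,q))
    # dip: vertical brush, rotate brush y->up keeping yaw options
    for k in range(0,360,30):
        a=np.radians(k); x=np.array([np.cos(a),np.sin(a),0]); Rm=np.column_stack([x,np.cross([0,0,-1],x),[0,0,-1]]); q=R.from_matrix(Rm).as_quat()
        if sg==1: print(k,'dish',env.ik([522,332,330],q),'thr',env.ik([536,-274,310],q))
```

```text
Traceback (most recent call last):
ValueError: attempt to get argmax of an empty sequence
```

Run:
```python
from h import *; from station import viewer,env
P=viewer.camera_params('top'); im=cv2.imread('pics/top0.png')
g=cv2.cvtColor(im,cv2.COLOR_BGR2GRAY)
# dish white blob
c=g[155:200,112:160]; print(c.max()); m=(c>c.max()-22).astype(np.uint8); n,l,s,ce=cv2.connectedComponentsWithStats(m)
for i in range(1,n):
    if s[i][4]>60: print(s[i],'dish top', onz(*ray(P,*(ce[i]+[112,155])),97))
m=(g[155:205,310:395]<95).astype(np.uint8); m=cv2.morphologyEx(m,cv2.MORPH_CLOSE,np.ones((9,9))); n,l,s,ce=cv2.connectedComponentsWithStats(m); i=1+np.argmax(s[1:,4])
ct,_=cv2.findContours((l==i).astype(np.uint8),0,2); r=cv2.minAreaRect(ct[0]); b=cv2.boxPoints(r)+[310,155]; Q=np.array([onz(*ray(P,*p),10)[:2] for p in b]); print('stand top',Q.tolist(),Q.mean(0))
# IK
yaw=np.radians(-8.15); rx=np.array([np.cos(yaw),np.sin(yaw),0]); ry=np.array([-np.sin(yaw),np.cos(yaw),0])
z=np.array([0,0,1]); by=-.573*rx+.82*z; bz=.82*rx+.573*z
E=np.array([483.3,-32,168.8]); G=E-24*by-5.5*bz; print('G',G)
for sg in (1,-1):
    Rm=np.column_stack([np.cross(sg*bz,-by),sg*bz,-by]); q=R.from_matrix(Rm).as_quat()
    for d in (61,160): print(sg,d,env.ik(G+d*by,q))
    for k in range(0,360,30):
        a=np.radians(k); x=np.array([np.cos(a),np.sin(a),0]); Rm=np.column_stack([x,np.cross([0,0,-1],x),[0,0,-1]]); q=R.from_matrix(Rm).as_quat()
        if sg==1: print(k,'dish',env.ik([522,332,330],q),'thr',env.ik([536,-274,310],q))
```

```text
168
[  0   0  48  45 747] dish top [540.541 334.632  97.   ]
[ 11  12  17  17 234] dish top [524.622 332.996  97.   ]
stand top [[491.8283360609404, -184.25811166746414], [604.9382559679441, -222.18066729692862], [538.9812111895645, -421.5442973550651], [427.25598761352575, -381.6869467476868]] [ 515.751 -302.418]
G [492.449 -33.31  145.969]
1 61 None
1 160 [-0.05   0.002  2.399 -0.379  0.143  0.451]
0 dish [ 0.547  0.385  1.621 -0.     1.136  2.118] thr [-0.492  0.381  1.676 -0.     1.084  1.078]
30 dish [ 0.547  0.385  1.621 -0.     1.136  1.594] thr [-0.492  0.381  1.676 -0.     1.084  0.555]
60 dish [ 0.547  0.385  1.621 -0.     1.136  1.071] thr [-0.492  0.381  1.676 -0.     1.084  0.031]
90 dish [ 0.547  0.385  1.621 -0.     1.136  0.547] thr [-0.492  0.381  1.676 -0.     1.084 -0.492]
120 dish [ 0.547  0.385  1.621 -0.     1.136  0.024] thr [-0.492  0.381  1.676 -0.     1.084 -1.016]
150 dish [ 0.547  0.385  1.621 -0.     1.136 -0.5  ] thr [-0.492  0.381  1.676 -0.     1.084 -1.54 ]
180 dish [ 0.547  0.385  1.621 -0.     1.136 -1.024] thr [-0.492  0.381  1.676 -0.     1.084 -2.063]
210 dish [ 0.547  0.385  1.621 -0.     1.136 -1.547] thr None
240 dish [ 0.547  0.385  1.621 -0.     1.136 -2.071] thr None
270 dish None thr None
300 dish None thr [-0.492  0.381  1.676 -0.     1.084  2.126]
330 dish None thr [-0.492  0.381  1.676 -0.     1.084  1.602]
-1 61 [-0.066  0.306  2.35   3.484  0.131 -0.277]
-1 160 None
```

```bash
cat >> h.py <<'E'
yaw=np.radians(-8.15); rx=np.array([np.cos(yaw),np.sin(yaw),0]); ry=np.array([-np.sin(yaw),np.cos(yaw),0])
Z=np.array([0,0,1.]); by=-.573*rx+.82*Z; bz=.82*rx+.573*Z
E0=np.array([483.3,-32,168.8]); G=E0-24*by-5.5*bz
def grip(sg,phi):
    "tool rotation for brush grip, phi = turn about brush z"
    Rm=np.column_stack([np.cross(sg*bz,-by),sg*bz,-by]); return R.from_rotvec(bz*np.radians(phi))*R.from_matrix(Rm)
E
python3 - <<'E'
from h import *; from station import env
for sg in (1,-1):
  for phi in range(-40,41,8):
    r=grip(sg,phi); tz=r.as_matrix()[:,2]; o=[]
    for d in (61,110,160):
        a=env.ik(G-d*tz,r.as_quat()); o.append(None if a is None else a.round(2).tolist())
    print(sg,phi,o)
E
```

```text
1 -40 [[0.38, 0.53, 2.16, -1.29, 0.94, 1.83], [0.47, 0.46, 2.15, -1.17, 1.0, 1.76], [0.56, 0.39, 2.14, -1.07, 1.08, 1.7]]
1 -32 [None, [0.41, 0.37, 2.22, -1.23, 0.85, 1.74], [0.5, 0.29, 2.21, -1.1, 0.93, 1.66]]
1 -24 [None, [0.33, 0.3, 2.28, -1.3, 0.67, 1.72], [0.42, 0.19, 2.28, -1.14, 0.76, 1.59]]
1 -16 [None, None, [0.3, 0.1, 2.33, -1.14, 0.56, 1.49]]
1 -8 [[0.05, 0.32, 2.33, 4.37, 0.27, 2.09], None, [0.14, 0.04, 2.38, -1.06, 0.34, 1.27]]
1 0 [None, None, [-0.05, 0.0, 2.4, -0.38, 0.14, 0.45]]
1 8 [[-0.19, 0.31, 2.35, 2.21, 0.21, -2.26], [-0.22, 0.17, 2.38, 1.62, 0.18, -1.69], [-0.25, 0.01, 2.4, 0.99, 0.24, -1.06]]
1 16 [[-0.31, 0.34, 2.34, 1.82, 0.38, -1.99], [-0.36, 0.2, 2.37, 1.51, 0.4, -1.7], [-0.43, 0.06, 2.38, 1.2, 0.47, -1.43]]
1 24 [[-0.41, 0.38, 2.31, 1.64, 0.56, -1.91], [-0.49, 0.26, 2.34, 1.42, 0.6, -1.74], [-0.58, 0.14, 2.35, 1.22, 0.68, -1.58]]
1 32 [[-0.5, 0.44, 2.28, 1.51, 0.73, -1.88], [-0.59, 0.34, 2.29, 1.35, 0.78, -1.77], [-0.69, 0.24, 2.29, 1.19, 0.86, -1.66]]
1 40 [[-0.56, 0.51, 2.23, 1.41, 0.89, -1.87], [-0.66, 0.43, 2.24, 1.28, 0.94, -1.79], [-0.76, 0.35, 2.23
[... 451 characters left out ...]
04, 2.38, -1.06, 0.34, -1.87]]
-1 0 [[-0.07, 0.31, 2.35, 3.48, 0.13, -0.28], None, None]
-1 8 [[-0.19, 0.31, 2.35, 2.21, 0.21, 0.88], [-0.22, 0.17, 2.38, 1.62, 0.18, 1.46], [-0.25, 0.01, 2.4, 0.99, 0.24, 2.08]]
-1 16 [[-0.31, 0.34, 2.34, 1.82, 0.38, 1.16], [-0.36, 0.2, 2.37, 1.51, 0.4, 1.44], [-0.43, 0.06, 2.38, 1.2, 0.47, 1.72]]
-1 24 [[-0.41, 0.38, 2.31, 1.64, 0.56, 1.23], [-0.49, 0.26, 2.34, 1.42, 0.6, 1.4], [-0.58, 0.14, 2.35, 1.22, 0.68, 1.57]]
-1 32 [[-0.5, 0.44, 2.28, 1.51, 0.73, 1.26], [-0.59, 0.34, 2.29, 1.35, 0.78, 1.37], [-0.69, 0.24, 2.29, 1.19, 0.86, 1.48]]
-1 40 [[-0.56, 0.51, 2.23, 1.41, 0.89, 1.27], [-0.66, 0.43, 2.24, 1.28, 0.94, 1.35], [-0.76, 0.35, 2.23, 1.15, 1.02, 1.42]]
```

```bash
cat >> h.py <<'E'
SG,PHI=-1,20
def setup(sg=SG,phi=PHI):
    r=grip(sg,phi); tz=r.as_matrix()[:,2]; T0=np.eye(4);T0[:3,:3]=r.as_matrix();T0[:3,3]=G-61*tz
    B=np.eye(4); B[:3,:3]=np.column_stack([np.cross(by,bz),by,bz]); B[:3,3]=G-154*by
    return T0, np.linalg.inv(B)@T0     # grip pose, tool in brush-tip frame
def brushpose(tip,psi,X,lean=0):
    "tool pose with brush upright at tip; brush x axis at world heading psi deg"
    a=np.radians(psi); bx=np.array([np.cos(a),np.sin(a),0]); y=Z; B=np.eye(4)
    B[:3,:3]=np.column_stack([bx,y,np.cross(bx,y)]); B[:3,3]=tip; M=B@X
    return M[:3,3],R.from_matrix(M[:3,:3]).as_quat()
DISH=np.array([523.3,332.9,95.]); 
sy=np.radians(-15.1); SX=np.array([np.cos(sy),np.sin(sy),0]); SY=np.array([-np.sin(sy),np.cos(sy),0]); SC=np.array([526.8,-309.2,0])
THR=SC+36*SY+75*Z
E
python3 - <<'E'
from h import *; from station import env
print(THR)
for sg in (1,-1):
    T0,X=setup(sg); print(sg,'grip',env.ik(T0[:3,3],R.from_matrix(T0[:3,:3]).as_quat()))
    for psi in range(-180,180,15):
        o=[]
        for t in (DISH+[0,0,70],DISH-[0,0,12],THR+[0,0,80],THR):
            a=env.ik(*brushpose(t,psi,X)); o.append(None if a is None else a.round(2).tolist())
        if any(x is not None for x in o): print(psi,o[0],o[1] is not None,o[2],o[3] is not None)
E
```

```text
[ 536.178 -274.443   75.   ]
1 grip [-0.361  0.359  2.328  1.718  0.473 -1.937]
-180 [0.47, 0.49, 1.38, 0.16, 1.58, -1.12] True [-0.42, 0.48, 1.42, -0.14, 1.56, -1.97] True
-165 [0.51, 0.51, 1.35, 0.08, 1.62, -1.33] True [-0.39, 0.46, 1.46, -0.21, 1.51, -2.18] True
-150 [0.54, 0.51, 1.34, 0.01, 1.63, -1.55] True [-0.36, 0.43, 1.5, -0.27, 1.44, -2.39] True
-135 [0.58, 0.51, 1.35, -0.07, 1.63, -1.77] True None False
-120 [0.61, 0.5, 1.37, -0.14, 1.59, -1.98] True None False
-105 [0.65, 0.48, 1.4, -0.21, 1.54, -2.2] True None False
-90 [0.67, 0.45, 1.45, -0.27, 1.47, -2.41] True None False
-60 None False [-0.39, 0.21, 1.81, -0.28, 0.86, 2.38] True
-45 None False [-0.44, 0.19, 1.84, -0.17, 0.79, 2.02] True
-30 None False [-0.49, 0.18, 1.85, -0.02, 0.76, 1.62] True
-15 None False [-0.54, 0.19, 1.84, 0.13, 0.78, 1.22] True
0 [0.64, 0.23, 1.76, -0.27, 0.88, 2.36] True [-0.58, 0.2, 1.82, 0.26, 0.84, 0.84] True
15 [0.6, 0.21, 1.79, -0.16, 0.82, 2.0] True [-0.62, 0.23, 1.79, 0.34, 0.93, 0.51] True
30 [0.55, 0.2, 1.8, -0.01, 0.79, 1.61] True [-0.65, 0.26, 1.74, 0.38, 1.03, 0.22] True
45 [0.5, 0
[... 1952 characters left out ...]
1.76, -0.27, 0.88, -0.78] True [-0.58, 0.2, 1.82, 0.26, 0.84, -2.3] True
15 [0.6, 0.21, 1.79, -0.16, 0.82, -1.14] True None False
30 [0.55, 0.2, 1.8, -0.01, 0.79, -1.53] True None False
45 [0.5, 0.2, 1.79, 0.13, 0.81, -1.93] True None False
60 [0.46, 0.22, 1.77, 0.25, 0.87, -2.3] True None False
90 None False [-0.63, 0.42, 1.52, 0.28, 1.42, 2.44] True
105 None False [-0.6, 0.45, 1.47, 0.23, 1.49, 2.23] True
120 None False [-0.57, 0.47, 1.43, 0.16, 1.55, 2.02] True
135 None False [-0.53, 0.49, 1.41, 0.09, 1.58, 1.81] True
150 [0.42, 0.44, 1.46, 0.28, 1.46, 2.45] True [-0.5, 0.49, 1.4, 0.01, 1.6, 1.6] True
165 [0.44, 0.47, 1.42, 0.22, 1.53, 2.24] True [-0.46, 0.49, 1.4, -0.07, 1.59, 1.38] True
```

Measurements agree: ring planes come out at y = +7.1 and -4.3 mm (7 and -4 expected), ring radius about 126 mm, leans about 46° and 26°. Next, move to the pre-grasp pose for the brush, with the tool turned 20° about the jaw axis for joint range.

Run:
```python
from look import *
T0,X=setup(); q=R.from_matrix(T0[:3,:3]).as_quat(); tz=T0[:3,2]
print(T0)
env.reach(T0[:3,3]-75*tz,q)
shot('g1'); T=np.load('pics/g1.npy'); P=viewer.camera_params('wrist')
for n,X_ in (('G',G),('E0',E0),('tip',G-154*by)): print(n,proj(P,X_,T)*1.5625)
s=env.read_state(); print(s['time_s'],s['qpos'],T[:3,3]-(T0[:3,3]-75*tz))
```

```text
[[  0.061  -0.811   0.581 456.99 ]
 [ -0.958   0.116   0.262 -49.316]
 [ -0.28   -0.573  -0.77  192.953]
 [  0.      0.      0.      1.   ]]
g1 7.1917 [414.097 -68.765 251.26 ]
G [400.821 321.945]
E0 [388.922 355.173]
tip [400.9   194.352]
7.2417 [-0.47   0.162  2.361  1.334  0.538  1.533] [0.704 0.229 0.54 ]
```

View pics/g1_b.png

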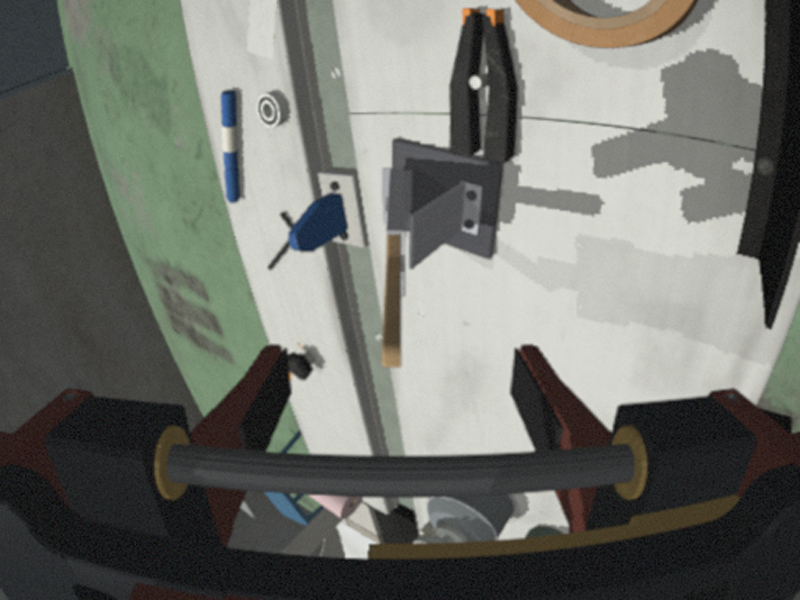

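The handle is seen edge-on at column 392, while the jaw mid-plane is at 401. That puts the brush about 4 mm towards its +z from my estimate, and its end about 5 mm further up. I'll shift, advance, and check again.

```bash
python3 - <<'E'
s=open('h.py').read().replace("E0=np.array([483.3,-32,168.8])","E0=np.array([483.3,-32,168.8])+3.7*bz+2.5*by")
open('h.py','w').write(s)
E
python3 - <<'E'
from look import *
T0,X=setup(); q=R.from_matrix(T0[:3,:3]).as_quat(); tz=T0[:3,2]
print(env.move_l(T0[:3,3]-10*tz,q,rate=120,f_stop=8))
shot('g2'); T=np.load('pics/g2.npy'); P=viewer.camera_params('wrist')
for n,X_ in (('G',G),('E0',E0)): print(n,proj(P,X_,T)*1.5625)
s=env.read_state(); print(s['time_s'],T[:3,3]-(T0[:3,3]-10*tz),s['force'])
im=cv2.imread('pics/g2.png')[120:260,180:340]; cv2.imwrite('pics/g2c.png',cv2.resize(im,None,fx=4,fy=4,interpolation=cv2.INTER_CUBIC))
E
```

```text
False
g2 7.9167 [452.766 -52.19  204.867]
G [398.497 382.268]
E0 [382.026 433.986]
7.9667 [ 0.003 -0.024  0.042] [ 0.807 -0.615  0.391]
```

View pics/g2c.png

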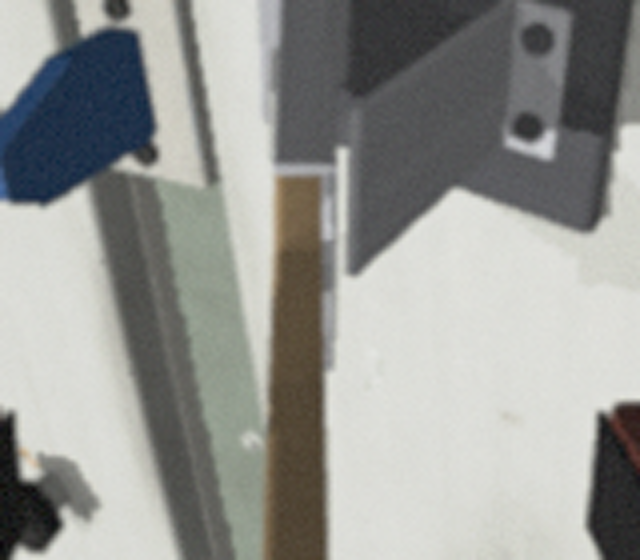

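Close-up: the handle centre is at column 253.7 against jaw centre 256, so about 1.2 mm remains. I'll nudge by 1 mm, go in, grip, and check the force.

```bash
sed -i 's/+3.7\*bz/+4.7*bz/' h.py
python3 - <<'E'
from look import *
from station import set_gripper
T0,X=setup(); q=R.from_matrix(T0[:3,:3]).as_quat(); tz=T0[:3,2]
print(env.move_l(T0[:3,3],q,rate=60,f_stop=8))
f0=env.read_state()['force']
set_gripper(0); s=env.read_state(); np.save('pics/grip.npy',Tst(s)); np.save('pics/gripq.npy',s['qpos'])
print(s['width'],s['force']-f0,s['wrist_torque'],s['time_s'],s['tool_pos']-T0[:3,3])
shot('g3')
E
```

```text
False
10.713249241306698 [ 4.777 -0.01   1.634] [ 0.062 -0.606 -0.204] 9.4667 [ 0.879 -0.24   0.492]
g3 9.4667 [460.266 -49.899 198.188]
```

View pics/g3_b.png

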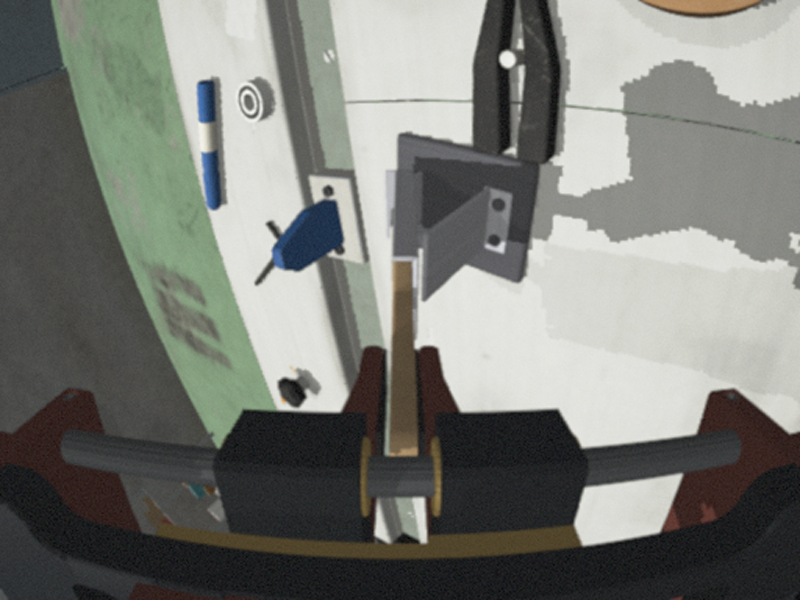

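Gripped at 10.7 mm with a small residual force. Lift out along the channel, then straight up, and check the bristle tip in the grip.

Run:
```python
from look import *
T0=np.load('pics/grip.npy'); q=R.from_matrix(T0[:3,:3]).as_quat()
p=T0[:3,3]
env.move_l(p+35*by,q,rate=80); s=env.read_state(); print(s['force'],s['width'])
env.move_l(p+35*by+[0,0,100],q,rate=200)
shot('l1'); s=env.read_state(); print(s['time_s'],s['force'],s['width'],s['qpos'])
T=np.load('pics/l1.npy');P=viewer.camera_params('wrist');_,X=setup(); B=T@np.linalg.inv(X)
for n,v in (('tip',[0,0,0]),('tipL',[-16,0,0]),('tipR',[16,0,0]),('end',[0,178,0])): print(n,proj(P,(B@np.r_[v,1])[:3],T)*1.5625)
print(B[:3,3])
im=cv2.imread('pics/l1.png')[60:220,200:310]; cv2.imwrite('pics/l1c.png',cv2.resize(im,None,fx=5,fy=5,interpolation=cv2.INTER_CUBIC)[:600])
```

```text
[ 1.024 -0.312  1.388] 10.492450774682096
l1 10.825 [439.941 -46.826 325.858]
10.875 [ 0.556 -0.361 -0.948] 10.354431975849005 [-0.373  0.009  2.266  0.991  0.577  2.022]
tip [399.147 204.025]
tipL [399.087 180.381]
tipR [399.206 226.578]
end [398.167 451.263]
[562.797 -43.249 152.628]
```

View pics/l1_b.png

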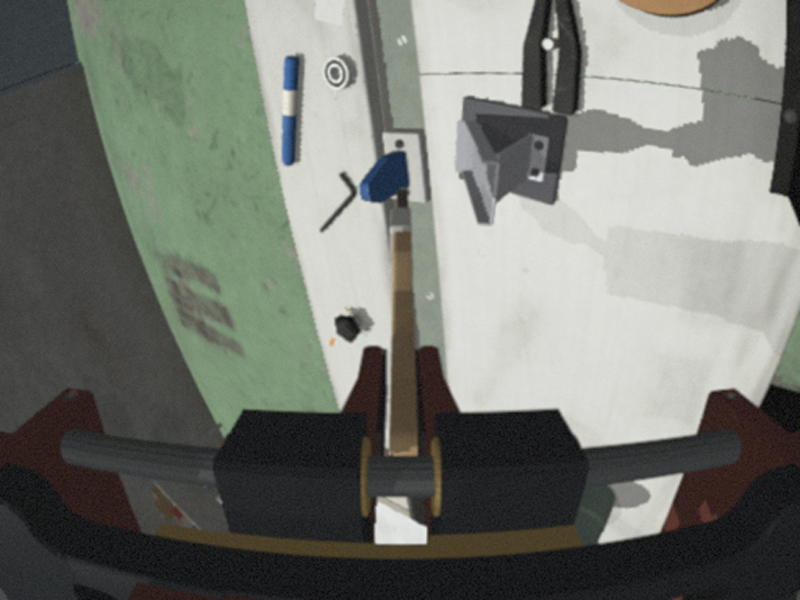

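The tip and handle end both appear about 8 px lower than predicted. Together with the earlier 4 mm shift, this suggests a pitch bias in the wrist camera. The fingertips, whose tool position is known, can check that.

Run:
```python
from h import *; from station import viewer
P=viewer.camera_params('wrist')
for x in (-10,0,10):
  for y in (-44,44): print(x,y,proj(P,[x,y,80],np.eye(4)))
im=cv2.imread('pics/w5.png')[210:290,150:360]; cv2.imwrite('pics/ft.png',cv2.resize(im,None,fx=3.8,fy=3.8,interpolation=cv2.INTER_CUBIC))
# horizon/own-geometry check: table far-edge etc. compare top camera vs wrist for static features
Pt=viewer.camera_params('top'); k=.64
T4=np.load('pics/w4.npy'); T5=np.load('pics/w5.npy'); T3=np.load('pics/w3.npy')
f=1/1.5625
print('seam/edge junction w4',onz(*ray(P,454*f,27*f,T4),0),'w5',onz(*ray(P,245*f,36*f,T5),0),'top',onz(*ray(Pt,443*k,223*k),0))
print('screw w4',onz(*ray(P,486*f,6*f,T4),0),'w5 ',onz(*ray(P,287*f,8*f,T5),0),'top',onz(*ray(Pt,459*k,211*k),0))
print('screw2 w5',onz(*ray(P,594*f,18*f,T5),0),'top',onz(*ray(Pt,606*k,211*k),0))
print('screw3 w3',onz(*ray(P,545*f,20*f,T3),0),'top',onz(*ray(Pt,310*k,210*k),0),'w4',onz(*ray(P,183*f,23*f,T4),0))
```

```text
-10 -44 [185.934 251.115]
-10 44 [324.437 251.065]
0 -44 [184.417 237.052]
0 44 [325.882 236.982]
10 -44 [182.95  222.322]
10 44 [327.276 222.231]
seam/edge junction w4 [ 643.476 -107.73     0.   ] w5 [ 642.302 -108.481    0.   ] top [ 643.438 -107.44     0.   ]
screw w4 [ 666.049 -136.88     0.   ] w5  [ 665.766 -147.826    0.   ] top [ 667.972 -139.307    0.   ]
screw2 w5 [ 665.894 -430.072    0.   ] top [ 669.347 -431.548   -0.   ]
screw3 w3 [666.988 166.289   0.   ] top [668.615 156.595   0.   ] w4 [666.346 145.561   0.   ]
```

View pics/ft.png

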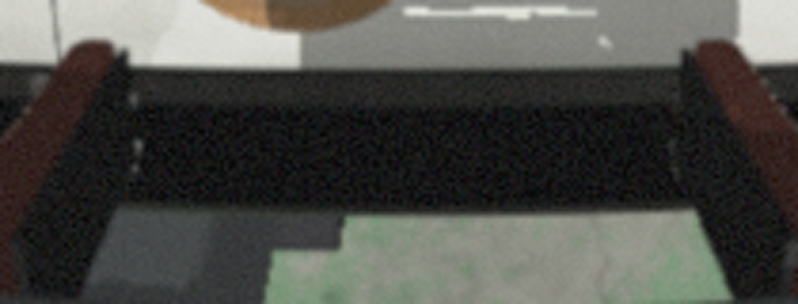

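View pics/l1c.png

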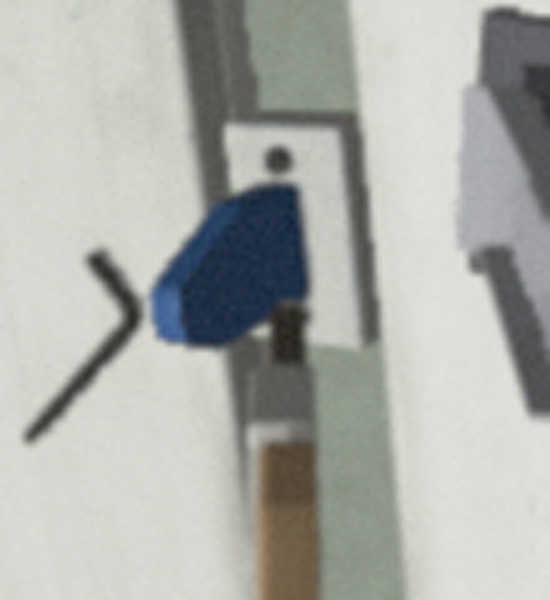

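```bash
python3 - <<'E'
from h import *; from station import viewer
P=viewer.camera_params('wrist');_,X=setup(); Bt=np.linalg.inv(X)
f=lambda v: proj(P,(Bt@np.r_[v,1])[:3],np.eye(4))
for v in ([-16,0,0],[-15,0,0],[-16,10,0],[-9,178,0],[-8,178,0],[-9,188,0],[9,178,0],[-17,30,0],[-17,50,0]): print(v,f(v))
print(Bt)
E
python3 - <<'E'
import cv2
im=cv2.imread('pics/l1.png')[200:320,215:300]; cv2.imwrite('pics/l1d.png',cv2.resize(im,None,fx=5,fy=5,interpolation=cv2.INTER_CUBIC))
E
```

```text
[-16, 0, 0] [255.416 115.444]
[-15, 0, 0] [255.418 116.41 ]
[-16, 10, 0] [255.393 119.589]
[-9, 178, 0] [254.743 278.347]
[-8, 178, 0] [254.753 279.562]
[-9, 188, 0] [254.677 295.809]
[9, 178, 0] [254.905 298.283]
[-17, 30, 0] [255.341 127.714]
[-17, 50, 0] [255.285 138.223]
[[ -0.94   -0.342  -0.     52.709]
 [  0.      0.     -1.     -0.   ]
 [  0.342  -0.94   -0.    205.759]
 [  0.      0.      0.      1.   ]]
```

View pics/l1d.png

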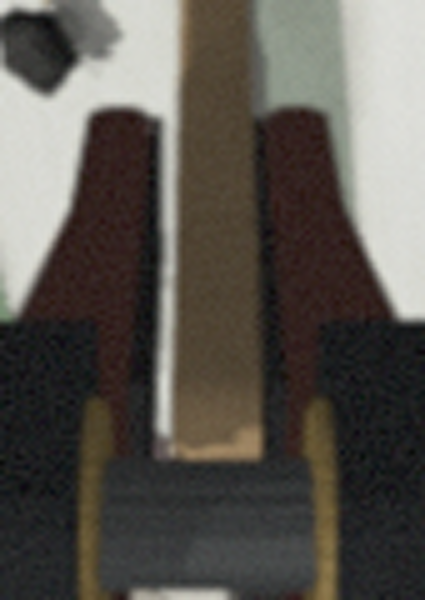

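```bash
python3 - <<'E'
from h import *; from station import viewer
P=viewer.camera_params('wrist')
C=G-154*by+0.9*bz  # tip est (after regrip shift)
bx=np.cross(by,bz)
for n in ('g1','g2','g3','w4','w5'):
    T=np.load(f'pics/{n}.npy')
    for v in ([-9,178,0],[9,178,0],[-9,178,4.5],[9,178,4.5],[-9,178,-4.5],[9,178,-4.5],[-9,188,0],[0,178,4.5]): print(n,v,proj(P,C+bx*v[0]+by*v[1]+bz*v[2],T))
E
python3 - <<'E'
import cv2
im=cv2.imread('pics/g1.png')[140:250,230:270]; cv2.imwrite('pics/g1d.png',cv2.resize(im,None,fx=5,fy=5,interpolation=cv2.INTER_CUBIC))
E
```

```text
g1 [-9, 178, 0] [248.509 220.554]
g1 [9, 178, 0] [248.891 238.38 ]
g1 [-9, 178, 4.5] [242.065 220.525]
g1 [9, 178, 4.5] [242.8   238.345]
g1 [-9, 178, -4.5] [254.959 220.575]
g1 [9, 178, -4.5] [254.988 238.403]
g1 [-9, 188, 0] [248.201 230.632]
g1 [0, 178, 4.5] [242.439 229.697]
g2 [-9, 178, 0] [251.1   267.373]
g2 [9, 178, 0] [251.533 287.284]
g2 [-9, 178, 4.5] [242.193 267.329]
g2 [9, 178, 4.5] [243.349 287.237]
g2 [-9, 178, -4.5] [260.016 267.37 ]
g2 [9, 178, -4.5] [259.725 287.282]
g2 [-9, 188, 0] [250.87  283.408]
g2 [0, 178, 4.5] [242.79  277.738]
g3 [-9, 178, 0] [255.126 278.675]
g3 [9, 178, 0] [255.265 298.575]
g3 [-9, 178, 4.5] [245.658 278.635]
g3 [9, 178, 4.5] [246.624 298.534]
g3 [-9, 178, -4.5] [264.597 278.656]
g3 [9, 178, -4.5] [263.909 298.556]
g3 [-9, 188, 0] [255.041 296.147]
g3 [0, 178, 4.5] [246.159 289.077]
w4 [-9, 178, 0] [232.533 150.883]
w4 [9, 178, 0] [211.135 148.088]
w4 [-9, 178, 4.5] [232.85  146.989]
w4 [9, 178, 4.5] [211.166 144.173]
w4 [-9, 178, -4.5] [232.227 154.678]
w4 [9, 178, -4.5] [211.11  151.906]
w4 [-9, 188, 0] [230.862 159.487]
w4 [0, 178, 4.5] [221.973 145.559]
w5 [-9, 178, 0] [ 46.314 157.266]
w5 [9, 178, 0] [ 33.893 155.66 ]
w5 [-9, 178, 4.5] [ 44.693 154.145]
w5 [9, 178, 4.5] [ 32.232 152.606]
w5 [-9, 178, -4.5] [ 47.92  160.327]
w5 [9, 178, -4.5] [ 35.54  158.657]
w5 [-9, 188, 0] [ 41.648 164.662]
w5 [0, 178, 4.5] [ 38.351 153.36 ]
```

View pics/g1d.png

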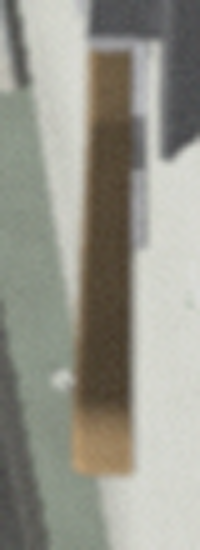

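Run:
```python
from h import *; from station import viewer
from scipy.optimize import brentq
P=viewer.camera_params('wrist'); C=G-154*by+0.9*bz; bx=np.cross(by,bz)
Tg=np.load('pics/grip.npy'); 
for n,row in (('g1',149.5),('g2',163.7),('g3',168),('l1',148)):
    T=np.load(f'pics/{n}.npy'); 
    D=np.eye(4)
    if n=='l1': D=T@np.linalg.inv(Tg)
    def f(y): 
        p=C+bx*-17+by*y; p=(D@np.r_[p,1])[:3]; return proj(P,p,T)[1]-row
    print(n,brentq(f,0,178))
```

```text
g1 91.32306871924824
g2 92.59051462219846
g3 93.85838083971124
l1 65.94890224124636
```

Run:
```python
from h import *; from station import viewer
from scipy.optimize import least_squares
P=viewer.camera_params('wrist'); C=G-154*by+0.9*bz; bx=np.cross(by,bz)
def px(n,x,y,f,x0,y0): return np.array([(x+.5)/f-.5+x0,(y+.5)/f-.5+y0])
T4=np.load('pics/w4.npy');T5=np.load('pics/w5.npy')
for lab,T,p,h in (('w4 bristleTL',T4,px('',168,90,4,195,30),3.5),('w4 bristleTR',T4,px('',240,100,4,195,30),3.5),('w4 ferrule L',T4,px('',120,163,4,195,30),5),('w4 ferr R',T4,px('',240,180,4,195,30),5),('w4 ferr top L',T4,px('',135,130,4,195,30),5),('w4 end',T4,px('',108,457,4,195,30),4.5),
 ('w5 bTL',T5,px('',368,97,5,30,45),3.5),('w5 bTR',T5,px('',430,103,5,30,45),3.5),('w5 fL',T5,px('',240,200,5,30,45),5),('w5 fR',T5,px('',338,210,5,30,45),5),('w5 end',T5,px('',52,544,5,30,45),4.5)):
    o,d=ray(P,*p,T); t=np.dot(C+h*bz-o,bz)/np.dot(d,bz); q=o+t*d-C; print(lab,'bx',q@bx,'by',q@by)
```

```text
w4 bristleTL bx 11.261062411196367 by 1.0236165002520832
w4 bristleTR bx -11.959339108171982 by 1.7632427234000554
w4 ferrule L bx 17.694715980681767 by 55.683860169728675
w4 ferr R bx -16.531192833046607 by 56.91017478604095
w4 ferr top L bx 16.73943167542558 by 34.456863233259966
w4 end bx 0.6040622337903111 by 176.2022581513388
w5 bTL bx 9.21430427420593 by 1.9980675279342155
w5 bTR bx -12.566055607224161 by 5.023120666171046
w5 fL bx 18.87321986448805 by 57.72545756896608
w5 fR bx -13.726594869209606 by 61.27183303985217
w5 end bx -2.2307929498445156 by 177.91875886837528
```

Projected back into the first views, the brush model holds to within 1–2 mm, with the bristle ends tapering to about ±11.5 mm. So the tip position is reliable. Next, the dish.

```bash
sed -i 's/DISH=np.array.*/DISH=np.array([523.5,332.9,95.])/' h.py
python3 - <<'E'
from look import *
_,X=setup()
p,q=brushpose(DISH+[0,0,75],-120,X); a=env.ik(p,q); print(p,a)
env.reach(p,q); shot('d1'); s=env.read_state(); print(s['qpos'],s['force'],s['tool_pos']-p)
T=np.load('pics/d1.npy');P=viewer.camera_params('wrist')
for n,v in (('floor',DISH),('rim',DISH+[0,0,13]),('tip',DISH+[0,0,75])): print(n,proj(P,v,T)*1.5625)
E
```

```text
[533.928 350.961 381.298] [ 0.614  0.493  1.364 -0.144  1.603  1.157]
d1 12.2583 [533.953 349.738 380.499]
[ 0.612  0.493  1.366 -0.144  1.603  1.157] [-0.727  0.235 -0.471] [ 0.233 -1.687 -0.423]
floor [401.039 158.093]
rim [401.054 164.038]
tip [401.141 199.263]
```

View pics/d1_b.png

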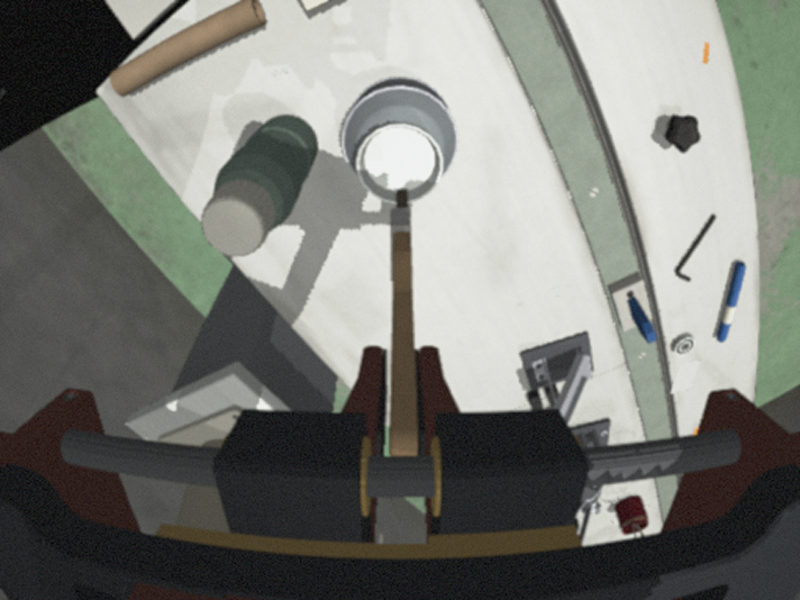

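The dish floor appears at (400,160) against a prediction of (401,158). Dip and press.

Run:
```python
from look import *
_,X=setup()
q=brushpose(DISH,-120,X)[1]
pp=lambda dz: brushpose(DISH+[0,0,dz],-120,X)[0]
env.move_l(pp(15),q,rate=150)
s=env.read_state(); f0=s['force']
hit=env.move_l(pp(-18),q,rate=40,f_stop=10)
s=env.read_state(); print(hit,'tip dz',s['tool_pos'][2]-pp(0)[2],s['force']-f0,s['width'],s['time_s'])
shot('d2')
env.hold(0.4); s=env.read_state(); print('tip dz',s['tool_pos'][2]-pp(0)[2],s['tool_pos']-pp(-15),s['force']-f0)
```

```text
True tip dz -12.262144760002172 [-1.017  0.672  7.705] 10.358243884806141 13.5333
d2 13.5333 [534.153 351.318 294.036]
tip dz -12.222771355308623 [0.215 0.284 2.777] [-0.547  1.173  7.401]
```

View pics/d2_b.png

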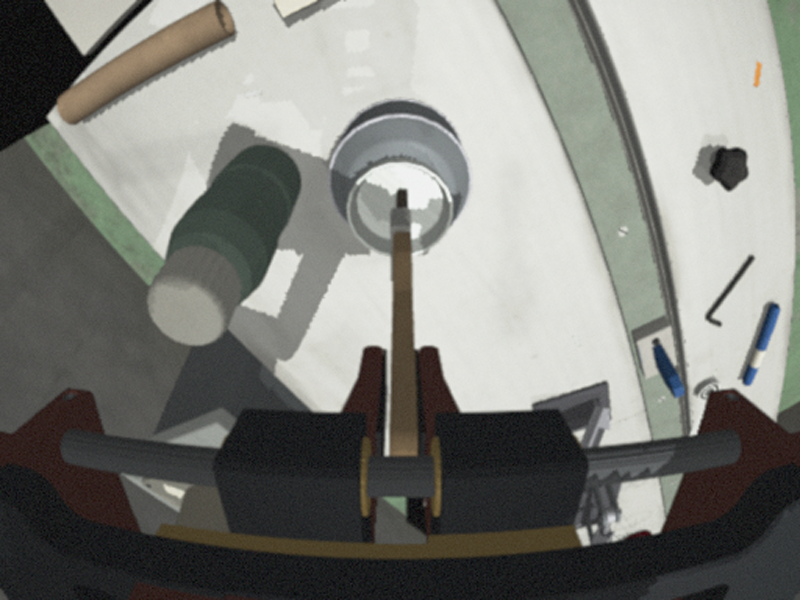

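The dish is right down (travel 12.2 mm, 7.4 N) and the bristles are in it. On to hovering over the thread.

Run:
```python
from look import *
_,X=setup()
q=brushpose(DISH,-120,X)[1]
env.move_l(brushpose(DISH+[0,0,75],-120,X)[0],q,rate=200)
p,q=brushpose(THR+[0,0,65],165,X); print(env.ik(p,q))
env.reach(p,q); env.hold(0.2); shot('t1'); s=env.read_state(); print(s['qpos'],s['force'],s['tool_pos']-p,s['width'])
T=np.load('pics/t1.npy');P=viewer.camera_params('wrist')
pr=lambda v: proj(P,v,T)
for n,v in (('thr',THR),('th12',THR-24*SY),('th59',THR+23*SY),('tip',THR+[0,0,65])): print(n,pr(v)*1.5625)
for a in(-1,1):
  for b in (-1,1): print('corner',pr(SC+40*a*SX+102.5*b*SY+10*Z)*1.5625)
```

```text
[-0.46   0.502  1.419 -0.068  1.564  1.384]
t1 16.95 [ 556.717 -279.105  351.375]
[-0.459  0.502  1.419 -0.067  1.564  1.385] [ 0.347 -0.137 -0.759] [0.316 0.614 0.042] 10.680444852400345
thr [399.813 164.431]
th12 [432.13  164.691]
th59 [368.839 164.574]
tip [399.715 201.17 ]
corner [547.894 184.557]
corner [326.846 181.251]
corner [559.466 102.183]
corner [321.07  95.97]
```

View pics/t1_b.png

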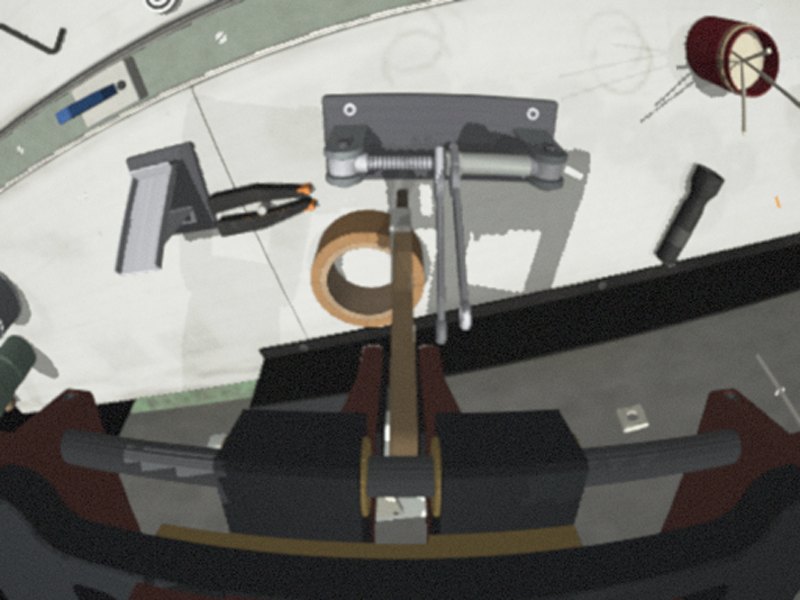

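The thread lies at row 162, columns 368–434, and the plate corners match predictions within 2 px. A light dab next.

Run:
```python
from look import *
_,X=setup()
q=brushpose(THR,165,X)[1]; pp=lambda dz: brushpose(THR+[0,0,dz],165,X)[0]
env.move_l(pp(10),q,rate=150); env.hold(0.15)
f0=env.read_state()['force']
hit=env.move_l(pp(-4),q,rate=20,f_stop=2.5)
s=env.read_state(); print(hit,'dz',s['tool_pos']-pp(0),s['force']-f0,s['time_s'])
shot('t2'); env.hold(0.3); s=env.read_state(); print('dz',s['tool_pos']-pp(0),s['force']-f0,s['width'])
```

```text
True dz [-0.046  0.047 -2.065] [ 0.173 -0.059  5.191] 18.2583
t2 18.2583 [ 556.277 -279.794  284.233]
dz [-0.08   0.047 -2.085] [-0.155 -2.088  6.242] 10.38838508286589
```

View pics/t2_b.png

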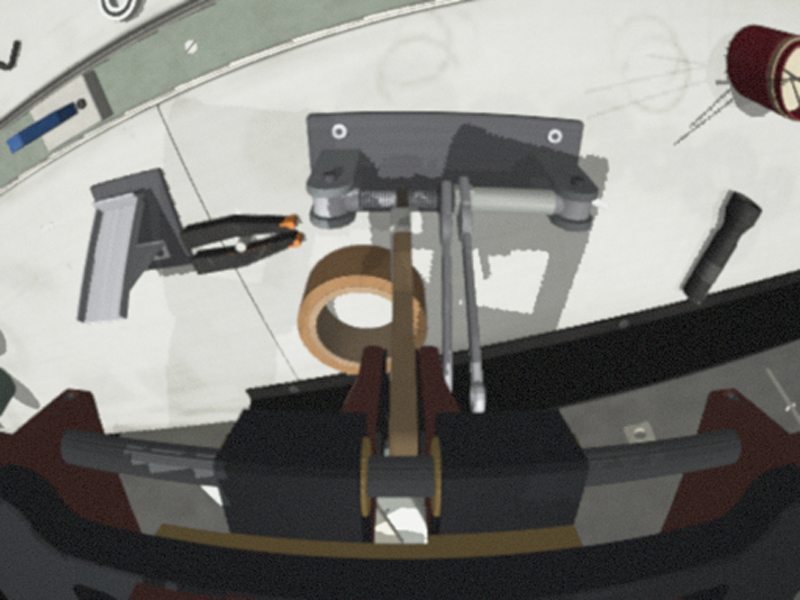

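The bristles are on the mid-thread: brush column 402, thread 360–440, contact 5–6 N. Raise and carry back to the rest.

Run:
```python
from look import *
_,X=setup()
q=brushpose(THR,165,X)[1]
env.move_l(brushpose(THR+[0,0,80],165,X)[0],q,rate=200)
T0=np.load('pics/grip.npy'); q=R.from_matrix(T0[:3,:3]).as_quat(); p=T0[:3,3]
a=env.ik(p+35*by+[0,0,100],q); print(a)
env.reach(p+35*by+[0,0,100],q); env.hold(0.2)
env.move_l(p+35*by,q,rate=120); env.hold(0.2)
shot('r1'); s=env.read_state(); print(s['time_s'],s['tool_pos']-p-35*by,s['force'],s['qpos'],s['width'])
```

```text
[-0.373  0.007  2.265  0.99   0.578  2.024]
r1 21.55 [440.324 -47.042 227.184]
21.6 [-0.065  0.012  0.298] [-0.606 -0.027 -0.512] [-0.373  0.248  2.346  1.531  0.475  1.403] 10.039459431187753
```

View pics/r1_b.png

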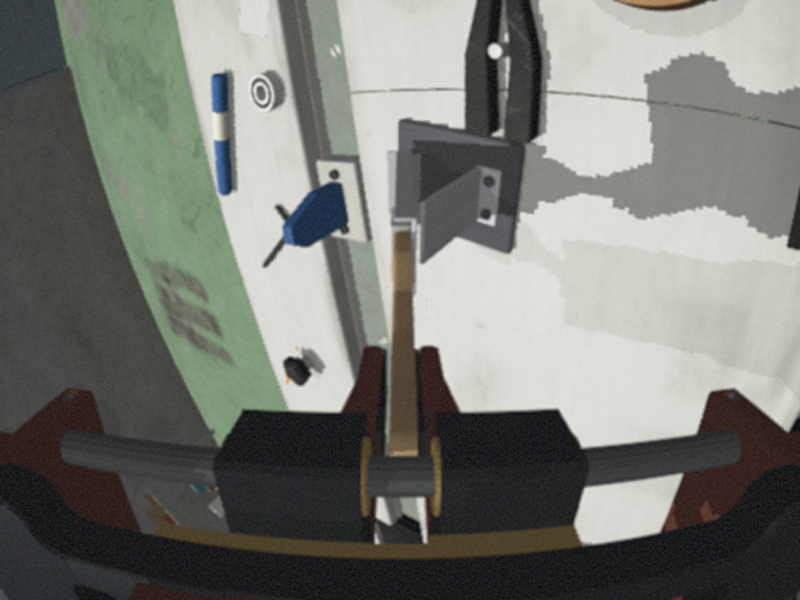

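Run:
```python
from look import *
T0=np.load('pics/grip.npy'); q=R.from_matrix(T0[:3,:3]).as_quat(); p=T0[:3,3]
env.move_l(p+8*by,q,rate=80); env.hold(0.15)
f0=env.read_state()['force']
hit=env.move_l(p-5*by,q,rate=20,f_stop=5)
s=env.read_state(); d=s['tool_pos']-p; f=s['force']-f0
print(hit,'along by',d@by,'bz',d@bz,'bx',d@np.cross(by,bz),'f by',f@by,'bz',f@bz,s['time_s'])
```

```text
True along by -0.4865648106428269 bz 0.012767732640236616 bx 0.015147236531732533 f by 6.93585605297451 bz 1.2121586386971401 22.7167
```

The brush seated at -0.5 mm from the original grip pose. Release, back off, and look.

Run:
```python
from look import *
from station import set_gripper
T0=np.load('pics/grip.npy'); q=R.from_matrix(T0[:3,:3]).as_quat(); p=T0[:3,3]
set_gripper(88); s=env.read_state(); print(s['width'],s['time_s'])
P0=np.load('pics/g1.npy'); 
env.move_l(P0[:3,3],q,rate=150); env.hold(.2); shot('r2')
a=cv2.imread('pics/g1.png'); b=cv2.imread('pics/r2.png')
cv2.imwrite('pics/r2c.png',cv2.resize(np.hstack([a[80:250,210:330],b[80:250,210:330]]),None,fx=3,fy=3,interpolation=cv2.INTER_CUBIC))
print(np.load('pics/r2.npy')-P0)
```

```text
87.45563636030961 23.9667
r2 24.8 [414.256 -68.523 250.646]
[[-0.002 -0.    -0.     0.159]
 [ 0.     0.003  0.     0.242]
 [-0.002  0.001 -0.    -0.614]
 [ 0.     0.     0.     0.   ]]
```

View pics/r2c.png

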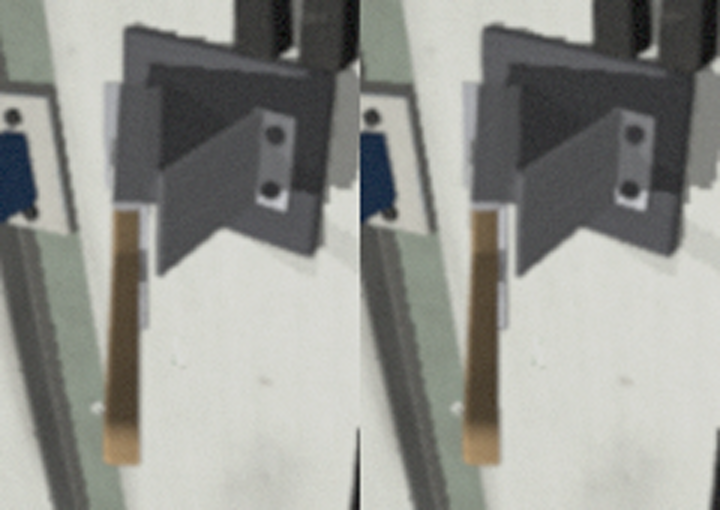

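Before (left) and after (right) match: the brush stands as it did. Next, check reachability for the squeeze pose: tool along the mid-lean, grasp at r ≈ 116 mm.

```bash
cat >> h.py <<'E'
LN,LT=np.radians(46.4),np.radians(26.0)
def squeeze(lean,r,sg,phi=0,yoff=1.5):
    "tool pose with grasp point at radius r, lean rad; phi turn about jaw axis"
    u=-np.sin(lean)*SX+np.cos(lean)*Z; j=np.cos(lean)*SX+np.sin(lean)*Z; j=sg*j
    Rm=R.from_rotvec(j*np.radians(phi))*R.from_matrix(np.column_stack([np.cross(j,-u),j,-u]))
    g=SC+70*Z+yoff*SY+r*u; return g-61*Rm.as_matrix()[:,2],Rm.as_quat(),g
E
python3 - <<'E'
from h import *; from station import env
m=(LN+LT)/2
for sg in (1,-1):
  for phi in (-24,-16,-8,0,8,16,24):
    o=[]
    for r in (95,116,190):
        a=env.ik(*squeeze(m,r,sg,phi)[:2]); o.append(None if a is None else a.round(2).tolist())
    print(sg,phi,o)
print(squeeze(m,116,1))
E
```

```text
1 -24 [[-0.41, 0.41, 2.25, 4.18, 0.39, 2.01], [-0.41, 0.36, 2.27, 4.25, 0.37, 1.94], None]
1 -16 [[-0.51, 0.38, 2.26, 3.8, 0.21, 2.3], [-0.52, 0.33, 2.27, 3.89, 0.18, 2.19], None]
1 -8 [None, None, [-0.67, 0.12, 2.3, 0.91, 0.13, -1.23]]
1 0 [[-0.71, 0.38, 2.21, 1.7, 0.26, -2.08], [-0.72, 0.33, 2.23, 1.56, 0.27, -1.94], [-0.78, 0.14, 2.27, 1.07, 0.34, -1.48]]
1 8 [[-0.8, 0.4, 2.17, 1.43, 0.43, -1.88], [-0.81, 0.35, 2.19, 1.35, 0.45, -1.81], [-0.87, 0.18, 2.23, 1.08, 0.53, -1.56]]
1 16 [[-0.87, 0.44, 2.13, 1.29, 0.61, -1.81], [-0.88, 0.4, 2.14, 1.24, 0.63, -1.76], [-0.95, 0.23, 2.18, 1.06, 0.72, -1.6]]
1 24 [[-0.93, 0.49, 2.07, 1.19, 0.78, -1.78], [-0.94, 0.45, 2.08, 1.16, 0.8, -1.75], [-1.01, 0.29, 2.13, 1.03, 0.89, -1.63]]
-1 -24 [[-0.93, 0.49, 2.07, 1.19, 0.78, 1.36], [-0.94, 0.45, 2.08, 1.16, 0.8, 1.4], [-1.01, 0.29, 2.13, 1.03, 0.89, 1.51]]
-1 -16 [[-0.87, 0.44, 2.13, 1.29, 0.61, 1.33], [-0.88, 0.4, 2.14, 1.24, 0.63, 1.38], [-0.95, 0.23, 2.18, 1.06, 0.72, 1.54]]
-1 -8 [[-0.8, 0.4, 2.17, 1.43, 0.43, 1.26], [-0.81, 0.35, 2.19, 1.35, 0.45, 1.33], [-0.87, 0.18, 2.23, 1.08, 0.53, 1.58]]
-1 0 [[-0.71, 0.38, 2.21, 1.7, 0.26, 1.06], [-0.72, 0.33, 2.23, 1.56, 0.27, 1.2], [-0.78, 0.14, 2.27, 1.07, 0.34, 1.66]]
-1 8 [[-0.61, 0.37, 2.24, 2.6, 0.13, 0.26], [-0.62, 0.32, 2.26, 2.36, 0.11, 0.49], [-0.67, 0.12, 2.3, 0.91, 0.13, 1.91]]
-1 16 [[-0.51, 0.38, 2.26, 3.8, 0.21, -0.84], [-0.52, 0.33, 2.27, 3.89, 0.18, -0.95], None]
-1 24 [[-0.41, 0.41, 2.25, 4.18, 0.39, -1.13], [-0.41, 0.36, 2.27, 4.25, 0.37, -1.21], None]
(array([ 426.263, -280.519,  212.832]), array([0.755, 0.578, 0.189, 0.247]), array([ 461.046, -289.905,  163.607]))
```

Run:
```python
from look import *
m=(LN+LT)/2
p,q,g=squeeze(m,190,-1)
env.reach(p,q); env.hold(.25); shot('s1'); s=env.read_state(); print(s['time_s'],s['tool_pos']-p,s['qpos'])
T=np.load('pics/s1.npy');P=viewer.camera_params('wrist')
for n,L,y in (('nut',LN,7),('tube',LT,-4)):
    u=-np.sin(L)*SX+np.cos(L)*Z
    for r in (60,95,126): print(n,r,proj(P,SC+70*Z+y*SY+r*u,T)*1.5625)
```

```text
s1 26.0167 [ 384.246 -268.354  272.32 ]
26.0667 [ 0.185  0.649 -0.178] [-0.779  0.138  2.271  1.074  0.338  1.662]
nut 60 [416.007 299.763]
nut 95 [429.323 318.39 ]
nut 126 [444.224 339.27 ]
tube 60 [381.535 282.667]
tube 95 [367.731 299.334]
tube 126 [352.201 318.147]
```

View pics/s1_b.png

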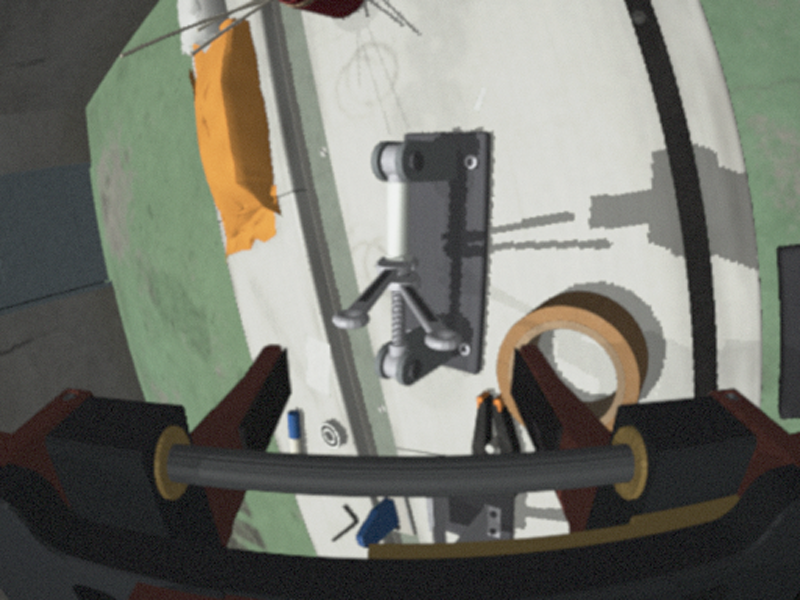

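Rings are at (442,340) and (350,318) against predictions of (444,339) and (352,318), within about 1 mm. Move in, with a small lean correction.

Run:
```python
from look import *
m=(LN+LT)/2-.008
p,q,g=squeeze(m,116,-1)
print(env.move_l(p,q,rate=100,f_stop=6)); env.hold(.25); shot('s2'); s=env.read_state(); print(s['time_s'],s['tool_pos']-p,s['force'])
T=np.load('pics/s2.npy');P=viewer.camera_params('wrist')
for n,L,y in (('nut',LN,7),('tube',LT,-4)):
    u=-np.sin(L)*SX+np.cos(L)*Z
    for r in (60,95,126): print(n,r,proj(P,SC+70*Z+y*SY+r*u,T)*1.5625)
```

```text
False
s2 27.2083 [ 427.279 -280.914  214.094]
27.2583 [-0.065 -0.071  0.399] [-0.921  0.984  0.142]
nut 60 [423.105 348.284]
nut 95 [442.899 381.54 ]
nut 126 [466.509 421.125]
tube 60 [377.633 326.66 ]
tube 95 [358.642 357.23 ]
tube 126 [335.632 394.299]
```

View pics/s2_b.png

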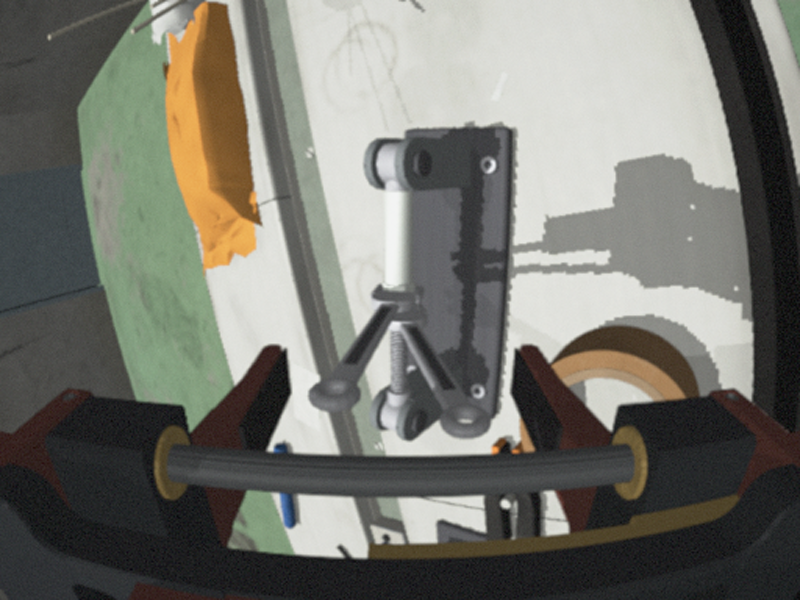

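Rings at 465 and 335, mean 400, with the jaw centre at 400.5. Squeeze.

Run:
```python
from look import *
from station import set_gripper
set_gripper(0); s=env.read_state(); print(s['width'],s['time_s'],s['force'],s['wrist_torque'],s['tool_pos'])
env.hold(.3); s=env.read_state(); print(s['width'],s['force']); shot('s3')
```

```text
17.022968568682412 28.3583 [-4.446  1.256  8.364] [ 0.118 -0.149  0.093] [ 427.65  -281.018  214.412]
16.62196009783266 [-4.061  0.897  8.89 ]
s3 28.6583 [ 427.65  -281.013  214.419]
```

View pics/s3_b.png

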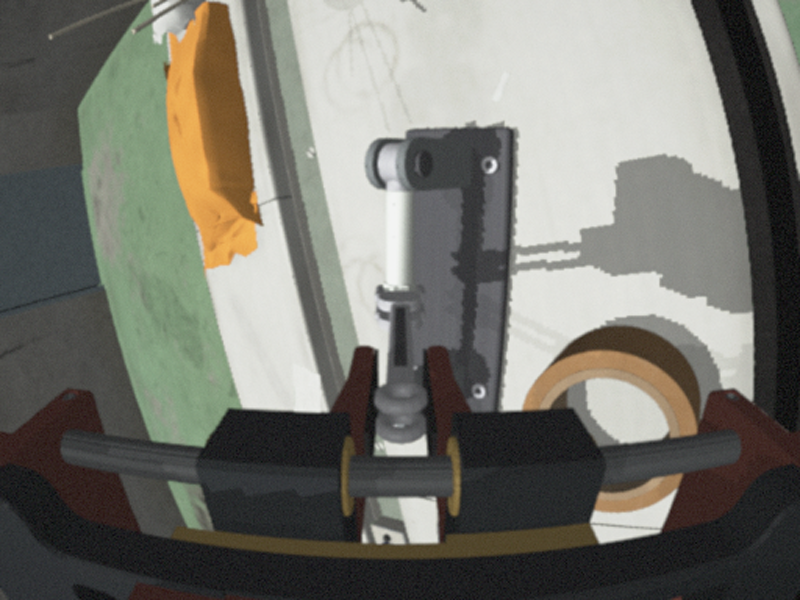

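The rings lie side by side. Release, back out along the same line, and look.

Run:
```python
from look import *
from station import set_gripper
m=(LN+LT)/2-.008
set_gripper(88)
p,q,g=squeeze(m,200,-1)
env.move_l(p,q,rate=120); env.hold(.2); shot('s4')
env.reach([440,-250,340],[1,0,0,0]); env.hold(.2); shot('s5')
env.reach([440,-60,340],[1,0,0,0]); env.hold(.2); shot('s6')
print(env.read_state()['time_s'])
```

```text
s4 30.925 [ 380.106 -267.92   281.238]
s5 32.1 [ 439.21  -249.887  339.42 ]
s6 33.1333 [440.252 -61.178 339.961]
33.1833
```

View pics/s4_b.png

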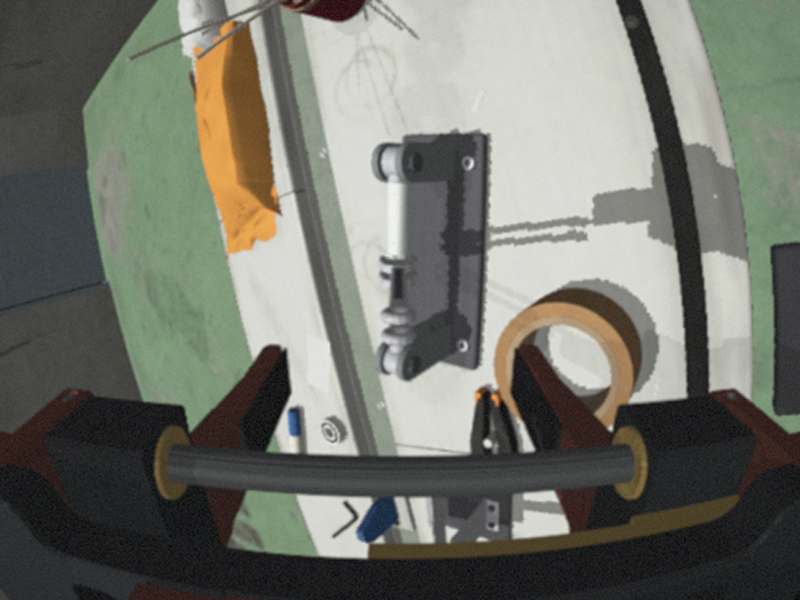

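View pics/s5_b.png

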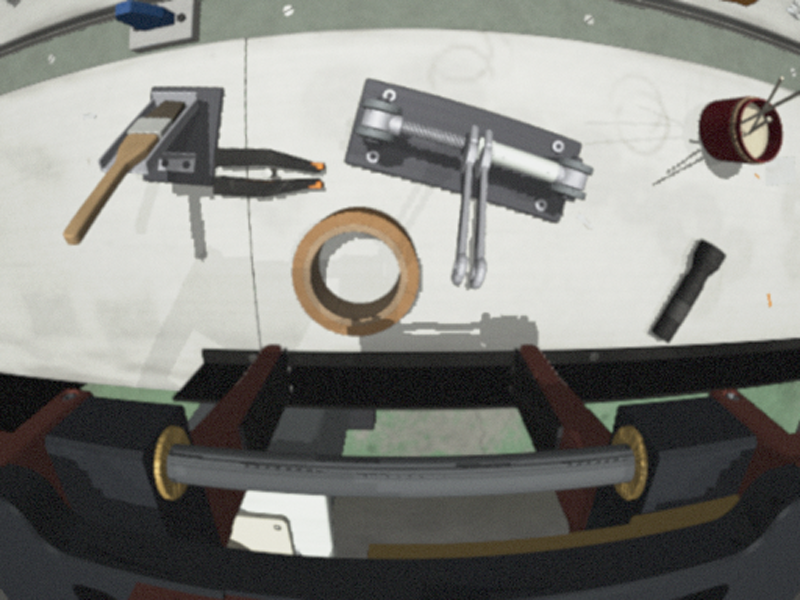

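View pics/s6_b.png

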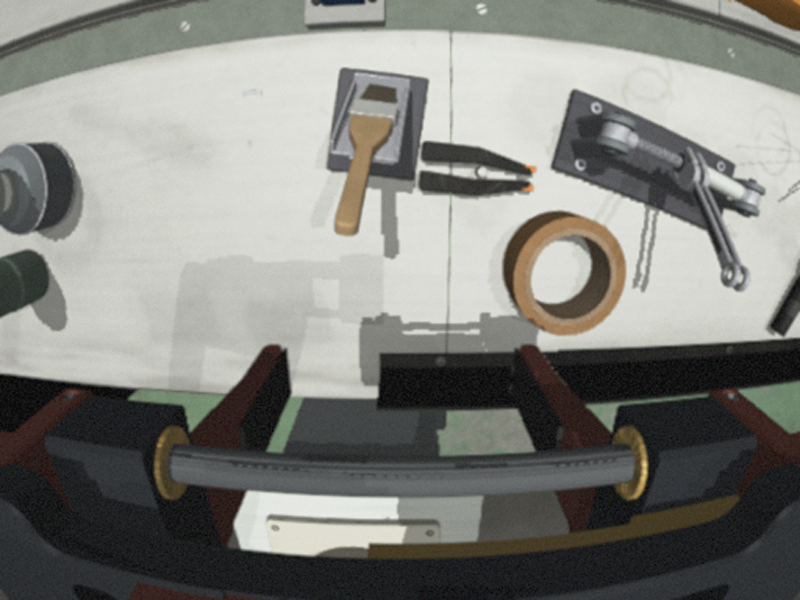

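Run:
```python
import cv2
im=cv2.imread('pics/s5.png')[130:190,280:325]; a=cv2.resize(im,None,fx=8,fy=8,interpolation=cv2.INTER_CUBIC)
im=cv2.imread('pics/s4.png')[150:250,225:290]; b=cv2.resize(im,None,fx=6,fy=6,interpolation=cv2.INTER_CUBIC)[:480]
b=cv2.copyMakeBorder(b,0,max(0,480-b.shape[0]),0,0,0); import numpy as np
cv2.imwrite('pics/s45.png',np.hstack([a,b]))
```

```text
(no output)
```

View pics/s45.png

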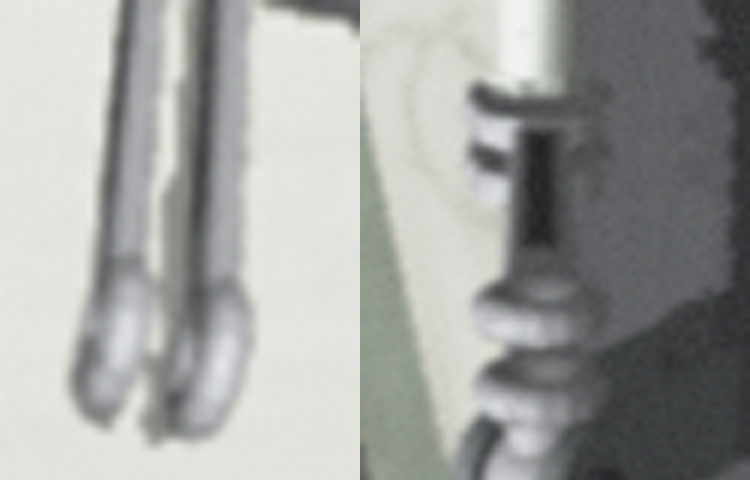

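Run:
```python
from h import *; from station import viewer
P=viewer.camera_params('wrist');
for n,pts in (('s5',((293.55,172.7,7),(305.8,174.8,-4))),('s4',((225+183/6-.4,150+388/6-.4,7),(225+179/6-.4,150+315/6-.4,-4)))):
    T=np.load(f'pics/{n}.npy')
    for u,v,y in pts:
        o,d=ray(P,u,v,T); t=((SC+y*SY-o)@SY)/(d@SY); q=o+t*d-SC-70*Z; x=q@SX; print(n,y,np.hypot(x,q[2]),np.degrees(np.arctan2(-x,q[2])))
```

```text
s5 7 126.19829013474107 36.09839036603579
s5 -4 125.59414974630083 35.70985999924945
s4 7 132.35291729085665 35.92548118264562
s4 -4 135.7144735559427 35.72868318398633
```

The leans are 36.0° and 35.7°, so side by side within about 0.4°. The bystanders are in place and the robot is clear. Hand in.

Run:
```python
from station import env,workorder
print(workorder.sign_off()); print(env.read_state()['time_s'])
```

```text
the job is handed in; nothing more can be done
None
the job is handed in; nothing more can be done
```

I did the whole job in the order asked and handed it in at about 33 s of the 72 s allowed; sign-off gives no verdict.

- **Dip:** I took the brush out of its rest and pressed the dish with the bristles. It went down 12.2 mm at 7.4 N, so it was right down.
- **Dab:** I dabbed the bristles on the middle of the bare thread. Contact was 5–6 N, more than the 2.5 N stop I had set.
- **Brush back:** It seated within 0.5 mm of where I had gripped it. Pictures from the same viewpoint before and after look the same.
- **Squeeze:** Both spanners were closed together by the two jaws, then released. They started at leans of about 46° (nut) and 26° (tube).

**Last checks:**
- The nut's spanner now leans about 36.0° and the tube's about 35.7°, so they lie side by side within about 0.4°. The tube turned about 10° to meet the nut.
- The tape roll and clamp look unmoved in before-and-after views. The bottle is only partly in the last view, where it looks in place.
- The gripper is open and clear of everything.

**What disagreed:**
- **First brush estimate:** it was about 5 mm off along the brush's thickness, corrected from close-up pictures before gripping. A sideways force of about 5 N remained when the jaws closed.
- **Plate corners:** measured from two views, they came out 3–5 mm low on average. Later predictions of the same features fitted within 1–2 mm.
- **Jaw reading while squeezing:** 16.6 mm against the 18 mm rings, not explained.
- **Ring radius:** it measured 132–136 mm in one final view against 126 mm in the other, but the angles agreed.

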